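# Refit the hinge pin of a bird keeping box

### The job

The washed lid lies back on the wooden keeping box and needs its hinge pin: take the pin from the drying rack by its blue knob and slide it through the near ear, the eye of the lid and the far ear until its collar is fully home against the near ear. Then press the red-topped keeper plate right down into the groove of the pin, leaving the lid shut. Be gentle, for the plastic ears split if the pin or keeper is forced, and do not disturb the things lying around.

Things in the scene. Friction and masses are not known exactly. Their poses are not given: they have to be found in the camera images.
- keeping_box: Plywood bird keeping box, 110 (x) x 120 (y) x 90 high, fixed. Origin: centre of its underside. On its -x wall, facing the robot, stand two white plastic ears (26 x 26, 14 thick along y) with 11.5 diameter holes for the hinge pin, 68 to -x of the origin and 100 up: the near ear at y 46 to 60, the far one at y -60 to -46. The pin goes in along -y. The ears bear at most 20 N.
- near_ear (a point): Centre of the hole's mouth on the near ear's outer face, which looks to +y; axes as the box's. The home pin's collar rests on this face. The far ear's hole lies 106 to 120 along -y, but that ear was refitted by eye: its hole is up to 3.3 off line in x, 2.8 in z, and must be felt for. Keeper guides stand out 12 from the near face, 10 to 17 either side, 12 below to 16 above the axis.
- lid: Loose plywood lid, 112 x 114 x 9, 0.15 to 0.31 kg, lying shut on the box. Origin: centre of its underside, 90 above the worktop; axes as the box's. Its battens sit in the box with 2 of play each way, so it may lie a little off. A wooden bar handle stands on its far side.
- lid_eye (a point): Centre of the hole (12 diameter, 34 long along y) in the white eye (22 x 22) at the lid's -x edge, midway between the ears. As the lid lies, this hole is 2 lower than the ears' and up to 2 off sideways: the pin's nose has to push the lid into line. Axes as the lid's.
- hinge_pin: Pin, 0.05-0.08 kg: polished steel shaft 10 diameter, 130 long, its last 1 bevelled to a flat nose 9.2 across; collar 18 diameter, 4 thick; groove 7 wide, core 10; blue knob 18 diameter, 30 long. Origin: on the axis at the collar's seating face. Shaft along its -y, collar, groove and knob along +y. It starts level in the rack, axis 39 above the worktop.
- pin_tip (a point): End of the pin's nose, 130 from the pin's origin along its -y. Axes as the pin's.
- pin_knob (a point): Middle of the blue knob on the pin's axis, 26 from the pin's origin along its +y: the place to grasp, across the knob from above. Axes as the pin's.
- keeper (a joint): Height of the forked steel keeper plate above its lowest place, m: 0 fully down, in the groove of a home pin; 0.015 to 0.018 at the start, clear of the collar. It slides straight up and down with about 2.5 N friction and stays where left. With the pin more than 1.5 mm short of home it lands on the collar and cannot go down.
- keeper_top (a point): Centre of the top of the keeper's red pressing tab (25 x 9, 3 thick), 7.5 out (+y) from the near ear's face. With the plate down it is 22 above the hinge axis. Axes as the box's.
- pin_rack: Pale wooden drying rack, 74 x 112, 42 high, fixed, with a notch in each of its two cross bars. The pin lies in them along the rack's y, nose to -y, its knob free of the rack on the +y side. Origin: on the worktop below the notches.
- tally_counter: Loose chrome hand tally counter, 57 x 71 x 23, a bystander. Origin at the centre of its underside.
- film_pot: Loose black film pot with green bands, 35 in diameter and 58 high, a bystander. Origin at the centre of its underside.
- calliper: Loose steel vernier calliper, 70 x 206 x 8, a bystander. Origin at the centre of its underside.

How it is judged:
On the way, in this order (a step that is already met when the one before it is completed fails the run):
1. the pin is lifted out of the rack (height (world z) of hinge_pin above 0.075 m), for 0.1 s.
2. the pin is through both ears and the lid's eye, its collar within 2 mm of home, the keeper still up (x of hinge_pin in the frame of near_ear between -0.0025 and 0.0025 m and z of hinge_pin in the frame of near_ear between -0.0025 and 0.0025 m and x of pin_tip in the frame of near_ear between -0.006 and 0.006 m and z of pin_tip in the frame of near_ear between -0.006 and 0.006 m and x of lid_eye in the frame of hinge_pin between -0.003 and 0.003 m and z of lid_eye in the frame of hinge_pin between -0.003 and 0.003 m and y of hinge_pin in the frame of near_ear between -0.002 and 0.002 m and value of joint keeper above 0.01 m), for 0.2 s.
At the end, for the whole second after the job is handed in: The pin runs through near ear, lid's eye and far ear, its collar within 2 mm of the near ear's face and within 2.5 mm of its hole's centre, the keeper within 2.5 mm of fully down, the lid carried by the pin and shut (within 3.4 degrees of level), pin and lid at rest (x of hinge_pin in the frame of near_ear between -0.0025 and 0.0025 m and z of hinge_pin in the frame of near_ear between -0.0025 and 0.0025 m and x of pin_tip in the frame of near_ear between -0.006 and 0.006 m and z of pin_tip in the frame of near_ear between -0.006 and 0.006 m and x of lid_eye in the frame of hinge_pin between -0.003 and 0.003 m and z of lid_eye in the frame of hinge_pin between -0.003 and 0.003 m and y of hinge_pin in the frame of near_ear between -0.002 and 0.002 m and value of joint keeper below 0.0025 m and angle between lid's own z axis and vertical below 0.06 rad and linear speed of each of hinge_pin, lid below 0.02 m/s); the robot touches nothing.
It fails at once if the pin presses on the box's ears or keeper with more than 20 N (contact force between hinge_pin and keeping_box above 20 N).
It fails at once if the pin presses on the lid with more than 20 N (contact force between hinge_pin and lid above 20 N).
It fails at once if the fingers press on the box or its keeper with more than 20 N (contact force between the fingers and keeping_box above 20 N).
It fails at once if a bystander (tally counter, film pot or calliper) is moved more than 20 mm (distance of any of tally_counter, film_pot, calliper from where it was at the start of the episode above 0.02 m).
It also fails if it takes over 72 s, if anything falls off the work surface, if the arm or the gripper's body presses on something with over 40 N, if the wrist force passes 120 N, or if a joint passes its speed limit or range.

### The arm

A 7-joint arm with a two-finger parallel gripper is mounted at the origin on a cart in front of the work surface, level with it; the furniture and walls round the work are solid. World frame = base frame: x ahead of the robot, y to its left, z up, the work surface at z = 0. Lengths are in m, angles in rad, forces in N, time in s.
With the tool pointing down it reaches from about 0.4 to 0.875 m from the base axis. Payload 4.4 kg.
Tool frame: the origin (TCP) lies at the very end of the fingers, on their centre line; the grasp point (between the pads) lies 19 mm behind it; z points along the fingers, y is the direction in which the jaws open and shut (so a half turn about z gives the same grasp; the last joint's range is limited). The gripper opens to 85 mm and grips with 20 to 120 N. Pads are 22 mm wide; open, the fingers measure 114 mm over their backs; the gripper's body (76 mm by 85 mm) begins 54 mm behind the grasp point. The pads swing forward as they close: fully open they stand 13 mm farther back than shut.
Start: joints at [-1.255, 0.628, 0.038, 1.517, -0.027, 0.996, -0.02], TCP at [0.242, 0.603, 0.231] pointing down, gripper open.
Joint ranges: [-3.06, 3.06], [-0.37, 2.12], [-1.25, 1.32], [0.18, 2.47], [-1.1, 4.24], [0.23, 1.98], [-2.94, 2.94]. Speed limits (rad/s): [2.57, 2.57, 3.14, 3.14, 3.14, 3.14, 3.14].

### API

Orientations are given as a rotation vector (axis times angle).
In Python, from bench import arm, optics, job gives the robot as it stands.
- The arm moves only by the shell command python3 -m handwheel 'ROWS' [OPENING] [FORCE]. ROWS is JSON, a list of rows, each an object with "slide": the shift along the tool's x, y, z in m, a list of three; "dr": the turn, a rotation vector about the tool's x, y, z in rad, a list of three. A call has 1 to 5 rows; each row shifts and turns the pose as measured when the row begins, along the tool's axes as they then stand; what a row does not reach is not made up. A row lasts 1/10 s, in which the tool goes at most 50 mm and 8.59 degrees, less where a joint would pass 70% of its speed; a pose out of reach is approached as far as the arm can. A call with a gripper value outside its range is refused whole. OPENING is the closure, from -1 (fully open) to 1 (shut), set as the call begins (- or left out, the last holds). The fingers move at their own pace and stop on an object; FORCE is the grip in N (left out, the last holds). Time passes only in rows, so rows that do not move let the fingers close. It gives the time, the measured TCP pose, the force and the opening at its end, in the units of the state.
- arm.state(): the state, without advancing time (a new reading comes with each control period).
- optics.read_camera(name): name is "scene" or "top" or "wrist"; returns the picture (384x512x3 uint8, red, green, blue); there is no depth.
- optics.camera_model(name): a dict with "fx", "fy", "cx", "cy" (pixels), "pose" (4x4, takes a point from camera to world coordinates). Camera axes: x right, y down, z forward; pixel columns grow to the right and rows downward; lengths in m; the calibration is good to about 2 mm. A picture is of the moment at which its call begins: read the wrist's pose just before it. camera_model takes no time and is no camera call; for the wrist camera it gives the pose at the moment of the call.
- job.finish_job(): hands the job in, once; it reports no verdict.
The state is a dict: "clock": time; "joint_positions": joint angles; "qd": joint speeds; "joint_efforts": joint torques, N m; "tool_pos": TCP position; "tcp_rot": TCP orientation; "contact_force": force on the tool from outside, world axes, zero at the start; "wrist_torque": the same for the moment, N m; "width": finger opening in m.
Only numpy, scipy, OpenCV 4.12 (cv2) and the standard library are available. Lean on these libraries where they do the work, as an engineer would, in place of code of your own. Each camera call takes 0.05 s, during which the arm holds its last target.

## Working session

There is one attempt and no reset: what is moved stays moved. The work goes in short steps, Python scripts to look and compute and a shell command to move; the robot and the scene stay as the last step left them, time stands still between calls to the robot, and variables do not carry over. Pictures are saved under pics/ and viewed, and the job is handed in when it is done.

```bash
ls; mkdir -p pics; cat > h.py <<'E'
import numpy as np, cv2
from bench import arm, optics, job
from scipy.spatial.transform import Rotation as R
def snap(n,f):
    m=optics.camera_model(n); im=optics.read_camera(n)
    cv2.imwrite('pics/'+f,im[:,:,::-1]); np.save('pics/'+f+'.npy',np.array([m['fx'],m['fy'],m['cx'],m['cy'],*np.array(m['pose']).ravel()]))
    return im,m
def load(f):
    a=np.load('pics/'+f+'.npy'); return dict(fx=a[0],fy=a[1],cx=a[2],cy=a[3],pose=a[4:].reshape(4,4))
def ray(m,u,v):
    P=np.array(m['pose']); d=P[:3,:3]@np.array([(u-m['cx'])/m['fx'],(v-m['cy'])/m['fy'],1]); return P[:3,3],d
def onz(m,u,v,z):
    o,d=ray(m,u,v); return o+d*(z-o[2])/d[2]
def proj(m,p):
    P=np.array(m['pose']); c=P[:3,:3].T@(np.array(p)-P[:3,3]); return np.array([m['fx']*c[0]/c[2]+m['cx'],m['fy']*c[1]/c[2]+m['cy']])
E
python3 - <<'E'
from h import *
for n in ['scene','top','wrist']:
    im,m=snap(n,n+'0.png'); print(n,m['fx'],m['cx'],np.round(m['pose'],3).tolist())
s=arm.state()
for k,v in s.items(): print(k,np.round(v,4))
print(np.round(R.from_rotvec(s['tcp_rot']).as_matrix(),3))
E
```

```text
pics
scene 390.5758988567154 269.34217559653706 [[0.863, -0.378, 0.336, 0.196], [-0.505, -0.629, 0.591, -0.21], [-0.012, -0.68, -0.734, 0.722], [0.0, 0.0, 0.0, 1.0]]
top 441.1284086477038 260.8142399068585 [[0.019, -0.996, 0.086, 0.382], [-1.0, -0.02, -0.015, 0.303], [0.017, -0.086, -0.996, 1.125], [0.0, 0.0, 0.0, 1.0]]
wrist 268.0996416857899 256.91614740706615 [[0.374, 0.891, 0.257, 0.177], [0.927, -0.358, -0.107, 0.629], [-0.003, 0.278, -0.961, 0.375], [0.0, 0.0, 0.0, 1.0]]
clock 0.15
joint_positions [-1.2548  0.6291  0.0384  1.5181 -0.027   0.9963 -0.02  ]
qd [-0.0009 -0.0036  0.0006 -0.0038 -0.0009 -0.0013 -0.001 ]
joint_efforts [ 1.70000e-03 -5.63803e+01  1.22780e+00 -1.93650e+01  1.12000e-02
  7.40000e-03 -0.00000e+00]
tool_pos [0.2419 0.6028 0.2306]
tcp_rot [-5.9600e-01 -3.0842e+00  2.2000e-03]
contact_force [-0.8249  0.3384 -0.0414]
wrist_torque [ 0.0143  0.0314 -0.0133]
width 0.0852
[[-0.928  0.373 -0.001]
 [ 0.373  0.928 -0.001]
 [ 0.    -0.001 -1.   ]]
```

View pics/scene0.png

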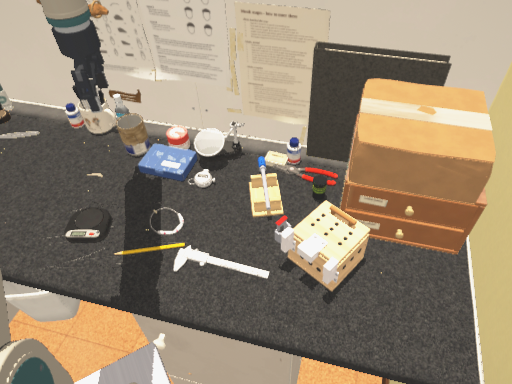

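View pics/top0.png

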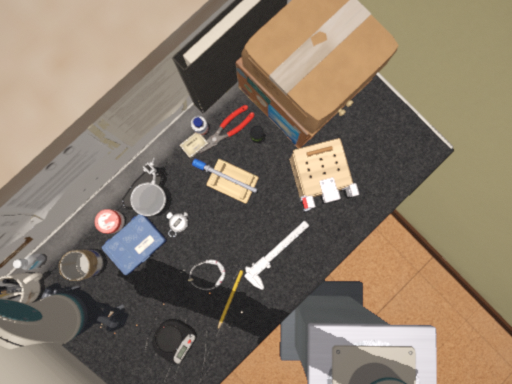

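View pics/wrist0.png

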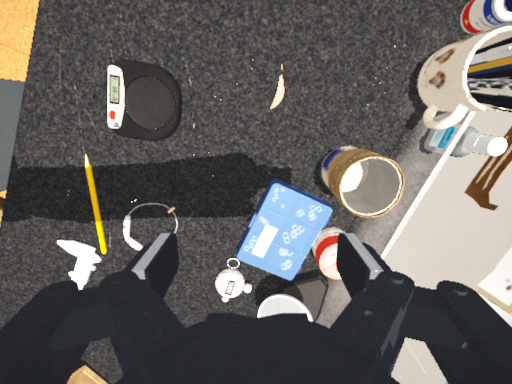

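```bash
python3 - <<'E'
from h import *
a=cv2.imread('pics/top0.png')[120:220,180:370]; cv2.imwrite('pics/c1.png',cv2.resize(a,None,fx=4.2,fy=4.2,interpolation=cv2.INTER_CUBIC))
a=cv2.imread('pics/scene0.png')[145:290,235:385]; cv2.imwrite('pics/c2.png',cv2.resize(a,None,fx=4,fy=4,interpolation=cv2.INTER_CUBIC))
E
```

```text
(no output)
```

View pics/c1.png

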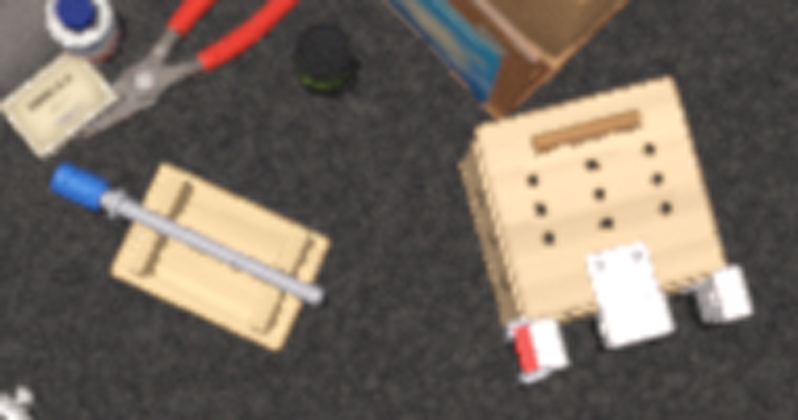

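View pics/c2.png

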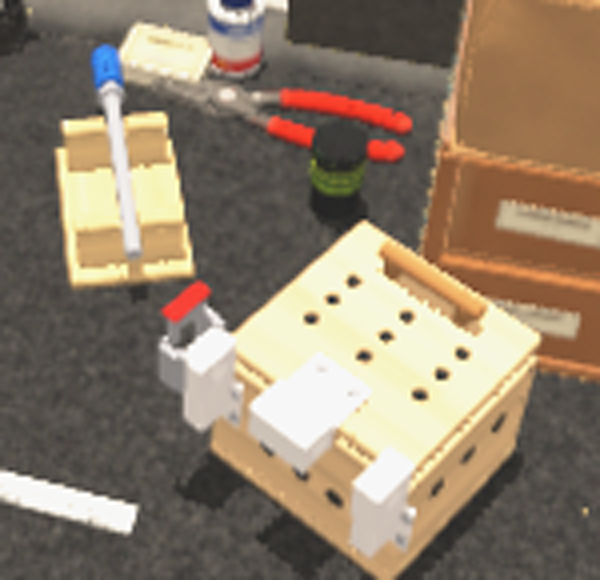

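```bash
python3 - <<'E'
from h import *
m=load('top0.png')
c=lambda u,v,z: np.round(onz(m,180+u/4.2,120+v/4.2,z),4)
ke,ki,tip=c(56,177,.039),c(104,196,.039),c(320,296,.039)
print(ke,ki,tip); d=(ke-tip)[:2]; print(np.linalg.norm(d),np.degrees(np.arctan2(d[1],d[0])))
# lid corners z=.099
for p in [(478,127),(673,77),(722,268),(518,325)]: print('lid',c(*p,.099))
print('tab',c(525,350,.138))
print('earN',c(548,345,.113),'earF',c(735,292,.113),'pot',c(325,47,.058))
E
```

```text
[0.548  0.4551 0.039 ] [0.5373 0.4265 0.039 ] [0.4807 0.2979 0.039 ]
0.1710003801165366 66.82340740415025
lid [0.5723 0.2113 0.099 ]
lid [0.6032 0.1017 0.099 ]
lid [0.4955 0.0738 0.099 ]
lid [0.4613 0.1877 0.099 ]
tab [0.4449 0.1882 0.138 ]
earN [0.4495 0.1727 0.113 ] earF [0.4808 0.0698 0.113 ] pot [0.6253 0.2979 0.058 ]
```

```bash
cat > plan.py <<'E'
import sys,json
from h import *
def target(heading,tilt=0):
    # tool x along heading (deg), z down; tilt (rad): rotate about tool y
    h=np.radians(heading); x=[np.cos(h),np.sin(h),0]; z=[0,0,-1]; y=np.cross(z,x)
    return R.from_matrix(np.array([x,y,z]).T)*R.from_rotvec([0,tilt,0])
def plan(pos,Rt,n):
    s=arm.state(); p=np.array(s['tool_pos']); Rc=R.from_rotvec(s['tcp_rot'])
    rv=(Rc.inv()*Rt).as_rotvec(); k=max(n,int(np.ceil(np.linalg.norm(rv)/.149)),int(np.ceil(np.linalg.norm(pos-p)/.049)))
    d=(np.array(pos)-p)/k; out=[]
    for i in range(min(k,5)):
        out.append({"slide":[round(float(v),4) for v in Rc.inv().apply(d)],"dr":[round(float(v),3) for v in rv/k]})
        Rc=Rc*R.from_rotvec(rv/k)
    print('t',s['clock'],'p',np.round(p,4),'F',np.round(s['contact_force'],1),'w',round(s['width'],4),'dist',np.round(np.array(pos)-p,4),'rows left',k)
    for o in out: print(json.dumps(o))
if __name__=='__main__':
    a=list(map(float,sys.argv[1:])); plan(np.array(a[:3]),target(a[3],a[5] if len(a)>5 else 0),int(a[4]) if len(a)>4 else 1)
E
python3 plan.py 0.542 0.441 0.17 66.8
```

```text
t 0.15 p [0.2419 0.6028 0.2306] F [-0.8  0.3 -0. ] w 0.0852 dist [ 0.3001 -0.1618 -0.0606] rows left 11
{"slide": [-0.0308, -0.0035, 0.0055], "dr": [-0.0, 0.0, 0.145]}
{"slide": [-0.031, 0.001, 0.0055], "dr": [-0.0, 0.0, 0.145]}
{"slide": [-0.0305, 0.0055, 0.0055], "dr": [-0.0, 0.0, 0.145]}
{"slide": [-0.0294, 0.0098, 0.0055], "dr": [-0.0, 0.0, 0.145]}
{"slide": [-0.0277, 0.014, 0.0055], "dr": [-0.0, 0.0, 0.145]}
```

```bash
python3 -m handwheel '[{"slide":[-0.031,-0.004,0],"dr":[0,0,0.145]},{"slide":[-0.031,0.001,0],"dr":[0,0,0.145]},{"slide":[-0.031,0.006,0],"dr":[0,0,0.145]},{"slide":[-0.029,0.010,0],"dr":[0,0,0.145]},{"slide":[-0.028,0.014,0],"dr":[0,0,0.145]}]' -1; python3 plan.py 0.542 0.441 0.17 66.8
```

```text
clock: 0.65
tool_pos: [0.3749, 0.5295, 0.228]
tcp_rot: [-1.666, -2.656, 0.008]
contact_force: [-1.1, -0.2, 0.5]
width: 0.0854
t 0.65 p [0.3749 0.5295 0.228 ] F [-1.1 -0.2  0.5] w 0.0854 dist [ 0.1671 -0.0885 -0.058 ] rows left 6
{"slide": [-0.0254, 0.0187, 0.0095], "dr": [-0.001, 0.0, 0.143]}
{"slide": [-0.0225, 0.0221, 0.0095], "dr": [-0.001, 0.0, 0.143]}
{"slide": [-0.0191, 0.0251, 0.0095], "dr": [-0.001, 0.0, 0.143]}
{"slide": [-0.0154, 0.0276, 0.0095], "dr": [-0.001, 0.0, 0.143]}
{"slide": [-0.0113, 0.0294, 0.0096], "dr": [-0.001, 0.0, 0.143]}
```

Tracks well.

```bash
python3 -m handwheel '[{"slide":[-0.025,0.019,0.0095],"dr":[0,0,0.145]},{"slide":[-0.0225,0.022,0.0095],"dr":[0,0,0.145]},{"slide":[-0.019,0.025,0.0095],"dr":[0,0,0.145]},{"slide":[-0.015,0.0275,0.0095],"dr":[0,0,0.145]},{"slide":[-0.011,0.0295,0.0095],"dr":[0,0,0.145]}]' -1; python3 -m handwheel '[{"slide":[-0.008,0.031,0.01],"dr":[0,0,0.145]},{"slide":[0,0,0],"dr":[0,0,0]}]'; python3 plan.py 0.542 0.441 0.17 66.8; python3 -c "
from h import *
snap('wrist','w1.png')"
```

```text
clock: 1.15
tool_pos: [0.5176, 0.4522, 0.1783]
tcp_rot: [-2.525, -1.862, 0.009]
contact_force: [-0.1, -0.0, 0.6]
width: 0.0852
clock: 1.35
tool_pos: [0.5497, 0.429, 0.1654]
tcp_rot: [2.668, 1.656, -0.013]
contact_force: [-0.3, -0.2, -1.4]
width: 0.0853
t 1.35 p [0.5497 0.429  0.1654] F [-0.3 -0.2 -1.4] w 0.0853 dist [-0.0077  0.012   0.0046] rows left 1
{"slide": [0.0073, -0.0122, -0.0046], "dr": [-0.004, 0.007, -0.055]}
```

View pics/w1.png

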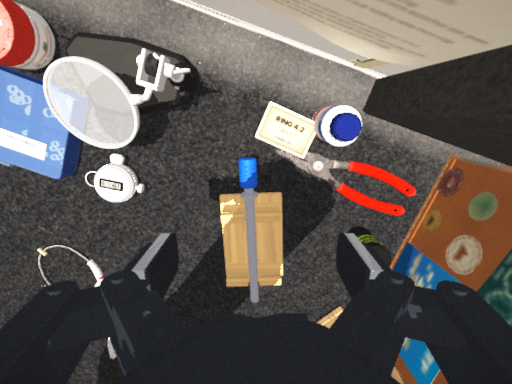

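```bash
python3 - <<'E'
from h import *
m=load('w1.png')
a=cv2.imread('pics/w1.png')[150:310,200:310]; cv2.imwrite('pics/c3.png',cv2.resize(a,None,fx=3.7,fy=3.7,interpolation=cv2.INTER_CUBIC))
im=cv2.imread('pics/w1.png'); hsv=cv2.cvtColor(im,cv2.COLOR_BGR2HSV)
mk=((abs(hsv[...,0].astype(int)-108)<12)&(hsv[...,1]>150)).astype(np.uint8); mk[:,:220]=0;mk[:,280:]=0;mk[200:]=0
v,u=np.nonzero(mk); print(u.mean(),v.mean(),u.min(),u.max(),v.min(),v.max())
c=lambda u,v,z=.039: np.round(onz(m,u,v,z),4)
k=c(u.mean(),v.mean(),.043); t=c(255,299); d=(k-t)[:2]; print(k,t,np.linalg.norm(d),np.degrees(np.arctan2(d[1],d[0])))
E
```

```text
247.75579322638146 172.16399286987522 238 257 157 188
[0.5453 0.4417 0.043 ] [0.4816 0.2977 0.039 ] 0.15746012193568248 66.13726499007079
```

View pics/c3.png

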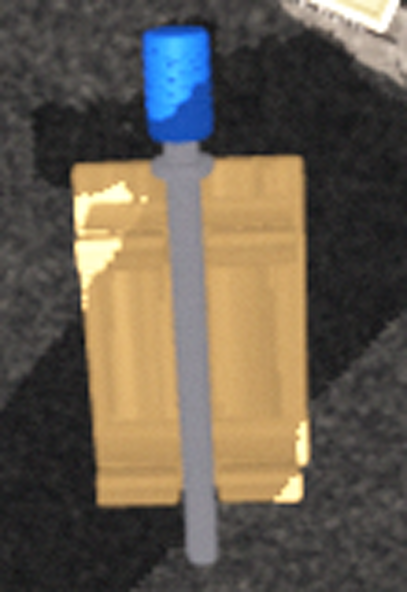

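```bash
python3 plan.py 0.5462 0.4435 0.10 66.3 3
```

```text
t 1.4 p [0.5475 0.4315 0.1658] F [-0.1 -0.6 -0.2] w 0.0856 dist [-0.0013  0.012  -0.0658] rows left 3
{"slide": [0.0035, -0.002, 0.0219], "dr": [-0.002, 0.002, -0.014]}
{"slide": [0.0035, -0.002, 0.0219], "dr": [-0.002, 0.002, -0.014]}
{"slide": [0.0035, -0.002, 0.0219], "dr": [-0.002, 0.002, -0.014]}
```

```bash
python3 -m handwheel '[{"slide":[0.0035,-0.002,0.022],"dr":[-0.002,0.002,-0.014]},{"slide":[0.0035,-0.002,0.022],"dr":[-0.002,0.002,-0.014]},{"slide":[0.0035,-0.002,0.022],"dr":[-0.002,0.002,-0.014]},{"slide":[0,0,0],"dr":[0,0,0]}]' 0 40; python3 plan.py 0.5462 0.4435 0.02 66.3 3;  python3 -c "
from h import *
snap('wrist','w2.png')"
```

```text
clock: 1.8
tool_pos: [0.5428, 0.4482, 0.0985]
tcp_rot: [-2.617, -1.729, -0.0]
contact_force: [-0.2, -0.3, -0.1]
width: 0.0426
t 1.8 p [0.5428 0.4482 0.0985] F [-0.2 -0.3 -0.1] w 0.0426 dist [ 0.0034 -0.0047 -0.0785] rows left 3
{"slide": [-0.0011, 0.0018, 0.0262], "dr": [-0.001, -0.001, 0.004]}
{"slide": [-0.001, 0.0017, 0.0262], "dr": [-0.001, -0.001, 0.004]}
{"slide": [-0.001, 0.0017, 0.0262], "dr": [-0.001, -0.001, 0.004]}
```

View pics/w2.png

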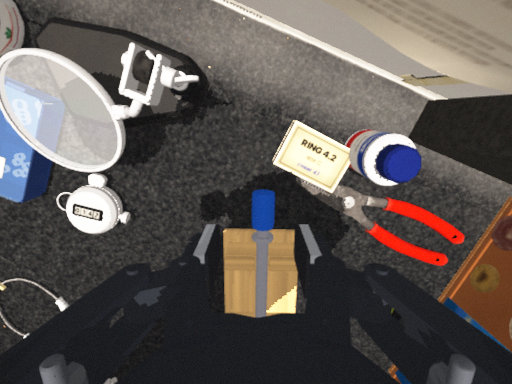

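```bash
python3 - <<'E'
from h import *
m=load('w2.png'); im=cv2.imread('pics/w2.png'); hsv=cv2.cvtColor(im,cv2.COLOR_BGR2HSV)
mk=((abs(hsv[...,0].astype(int)-108)<14)&(hsv[...,1]>150)).astype(np.uint8); mk[:,:245]=0;mk[:,285:]=0;mk[:180]=0;mk[240:]=0
v,u=np.nonzero(mk); print(u.mean(),v.mean(),u.min(),u.max(),v.min(),v.max())
k=onz(m,u.mean(),v.mean(),.043);e=onz(m,262,310,.042);d=(k-e)[:2];print(k,e,np.degrees(np.arctan2(d[1],d[0])))
E
```

```text
262.74839400428266 209.21413276231263 251 275 189 230
[0.54517885 0.44211088 0.043     ] [0.5069872  0.35307878 0.042     ] 66.78236542263919
```

```bash
python3 -m handwheel '[{"slide":[-0.001,0.0015,0.026],"dr":[0,0,0]},{"slide":[-0.001,0.0015,0.026],"dr":[0,0,0]},{"slide":[-0.001,0.0015,0.022],"dr":[0,0,0]},{"slide":[0,0,0],"dr":[0,0,0]}]' ; python3 plan.py 0.546 0.444 0.02 66.6 1
```

```text
clock: 2.25
tool_pos: [0.5493, 0.4494, 0.032]
tcp_rot: [-2.611, -1.733, -0.022]
contact_force: [-1.1, 0.1, 0.1]
width: 0.0427
t 2.25 p [0.5493 0.4494 0.032 ] F [-1.1  0.1  0.1] w 0.0427 dist [-0.0033 -0.0054 -0.012 ] rows left 1
{"slide": [-0.0064, -0.0009, 0.0119], "dr": [0.001, -0.016, 0.009]}
```

```bash
python3 -m handwheel '[{"slide":[-0.003,-0.0005,0.006],"dr":[0.001,-0.008,0.004]},{"slide":[-0.003,-0.0005,0.006],"dr":[0,-0.008,0.004]},{"slide":[0,0,0],"dr":[0,0,0]}]' ; python3 plan.py 0.546 0.444 0.02 66.6 1
```

```text
clock: 2.55
tool_pos: [0.5478, 0.4463, 0.0242]
tcp_rot: [2.624, 1.727, 0.008]
contact_force: [0.8, 0.2, 0.6]
width: 0.0427
t 2.55 p [0.5478 0.4463 0.0242] F [0.8 0.2 0.6] w 0.0427 dist [-0.0018 -0.0023 -0.0042] rows left 1
{"slide": [-0.0028, -0.0007, 0.0042], "dr": [0.003, -0.004, 0.002]}
```

```bash
python3 -m handwheel '[{"slide":[-0.0025,-0.0005,0.0045],"dr":[0.003,-0.004,0.002]},{"slide":[0,0,0],"dr":[0,0,0]}]' ; python3 plan.py 0.546 0.444 0.02 66.6 1;  python3 -m handwheel '[{"slide":[0,0,0],"dr":[0,0,0]},{"slide":[0,0,0],"dr":[0,0,0]},{"slide":[0,0,0],"dr":[0,0,0]},{"slide":[0,0,0],"dr":[0,0,0]},{"slide":[0,0,0],"dr":[0,0,0]}]' 1 40; python3 plan.py 0.546 0.444 0.02 66.6 1
```

```text
clock: 2.75
tool_pos: [0.5469, 0.4448, 0.0211]
tcp_rot: [-2.625, -1.725, -0.003]
contact_force: [-0.5, -1.3, -0.4]
width: 0.0426
t 2.75 p [0.5469 0.4448 0.0211] F [-0.5 -1.3 -0.4] w 0.0426 dist [-0.0009 -0.0008 -0.0011] rows left 1
{"slide": [-0.0011, -0.0005, 0.0011], "dr": [0.001, -0.002, 0.0]}
clock: 3.25
tool_pos: [0.5473, 0.4451, 0.0219]
tcp_rot: [-2.625, -1.725, -0.005]
contact_force: [-0.8, 0.8, -0.4]
width: 0.0166
t 3.25 p [0.5473 0.4451 0.0219] F [-0.8  0.8 -0.4] w 0.0166 dist [-0.0013 -0.0011 -0.0019] rows left 1
{"slide": [-0.0016, -0.0008, 0.0019], "dr": [0.001, -0.003, 0.0]}
```

```bash
python3 -m handwheel '[{"slide":[0,0,-0.01],"dr":[0,0,0]},{"slide":[0,0,-0.02],"dr":[0,0,0]},{"slide":[0,0,-0.03],"dr":[0,0,0]},{"slide":[0,0,-0.03],"dr":[0,0,0]},{"slide":[0,0,-0.02],"dr":[0,0,0]}]' ; python3 plan.py 0.394 0.354 0.135 107 1;  python3 -c "
from h import *
snap('wrist','w3.png')"
```

```text
clock: 3.75
tool_pos: [0.545, 0.4433, 0.1335]
tcp_rot: [2.626, 1.724, -0.007]
contact_force: [0.2, 0.1, -0.4]
width: 0.0168
t 3.75 p [0.545  0.4433 0.1335] F [ 0.2  0.1 -0.4] w 0.0168 dist [-0.151  -0.0893  0.0015] rows left 5
{"slide": [-0.0284, -0.0206, -0.0002], "dr": [-0.001, 0.001, -0.141]}
{"slide": [-0.0252, -0.0244, -0.0002], "dr": [-0.001, 0.001, -0.141]}
{"slide": [-0.0215, -0.0277, -0.0002], "dr": [-0.001, 0.001, -0.141]}
{"slide": [-0.0174, -0.0305, -0.0002], "dr": [-0.001, 0.001, -0.141]}
{"slide": [-0.013, -0.0326, -0.0003], "dr": [-0.001, 0.001, -0.141]}
```

View pics/w3.png

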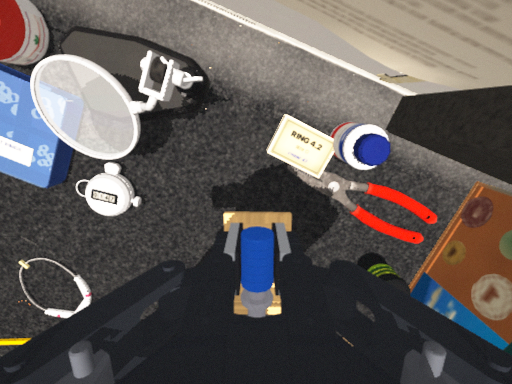

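```bash
python3 -m handwheel '[{"slide":[-0.018,-0.012,0],"dr":[0,0,-0.09]},{"slide":[-0.017,-0.014,0],"dr":[0,0,-0.09]},{"slide":[-0.016,-0.0155,0],"dr":[0,0,-0.09]},{"slide":[-0.014,-0.017,0],"dr":[0,0,-0.09]},{"slide":[-0.0125,-0.018,0],"dr":[0,0,-0.09]}]' ; python3 plan.py 0.394 0.354 0.135 107 4
```

```text
clock: 4.3
tool_pos: [0.4555, 0.3852, 0.1404]
tcp_rot: [2.153, 2.283, 0.019]
contact_force: [-0.1, -0.3, -1.5]
width: 0.0167
t 4.3 p [0.4555 0.3852 0.1404] F [-0.1 -0.3 -1.5] w 0.0167 dist [-0.0615 -0.0312 -0.0054] rows left 4
{"slide": [-0.0069, -0.0158, 0.0011], "dr": [0.003, -0.001, -0.06]}
{"slide": [-0.0059, -0.0162, 0.0012], "dr": [0.003, -0.001, -0.06]}
{"slide": [-0.005, -0.0165, 0.0012], "dr": [0.003, -0.001, -0.06]}
{"slide": [-0.004, -0.0168, 0.0013], "dr": [0.003, -0.001, -0.06]}
```

```bash
python3 -m handwheel '[{"slide":[-0.007,-0.0155,0.001],"dr":[0.003,0,-0.06]},{"slide":[-0.006,-0.016,0.001],"dr":[0.003,0,-0.06]},{"slide":[-0.005,-0.0165,0.001],"dr":[0.003,0,-0.06]},{"slide":[-0.003,-0.012,0.001],"dr":[0.003,0,-0.05]},{"slide":[0,0,0],"dr":[0,0,0]}]' ; python3 plan.py 0.394 0.354 0.135 107 1; python3 - <<'E'
from h import *
for n in ['scene','top','wrist']: snap(n,n+'4.png')
a=cv2.imread('pics/top4.png')[120:220,180:370]; cv2.imwrite('pics/c4t.png',cv2.resize(a,None,fx=4.2,fy=4.2,interpolation=cv2.INTER_CUBIC))
a=cv2.imread('pics/scene4.png')[125:290,205:385]; cv2.imwrite('pics/c4s.png',cv2.resize(a,None,fx=3.6,fy=3.6,interpolation=cv2.INTER_CUBIC))
E
```

```text
clock: 4.8
tool_pos: [0.3942, 0.3522, 0.1376]
tcp_rot: [-1.863, -2.524, -0.002]
contact_force: [0.9, 0.4, -1.1]
width: 0.0166
t 4.8 p [0.3942 0.3522 0.1376] F [ 0.9  0.4 -1.1] w 0.0166 dist [-0.0002  0.0018 -0.0026] rows left 1
{"slide": [0.0018, 0.0003, 0.0026], "dr": [-0.001, -0.005, 0.002]}
```

View pics/c4t.png

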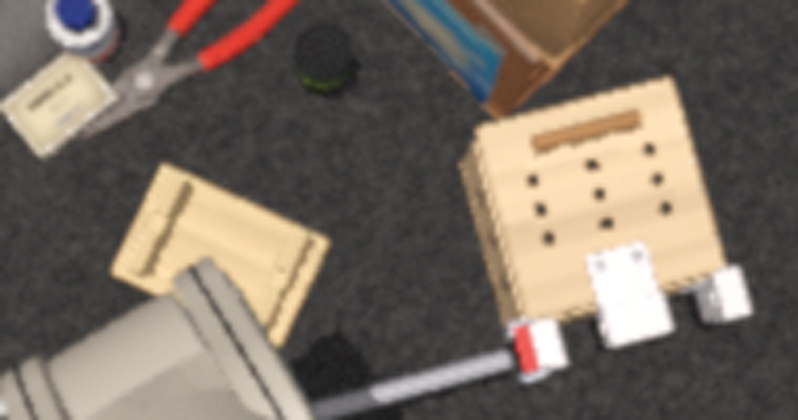

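View pics/c4s.png

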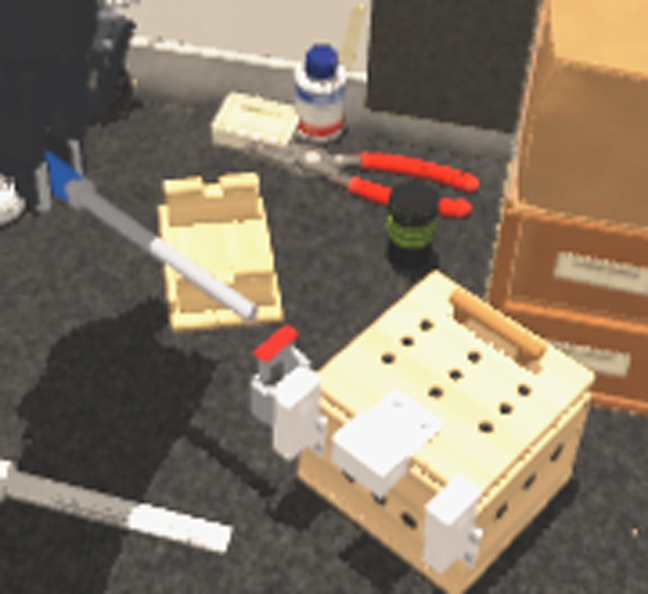

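View pics/wrist4.png

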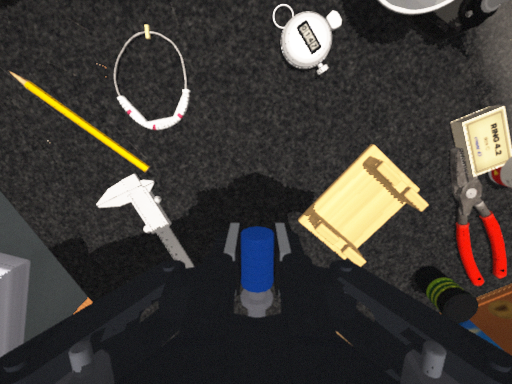

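```bash
python3 - <<'E'
from h import *
a=cv2.imread('pics/scene4.png')[210:290,270:350]; cv2.imwrite('pics/z1.png',cv2.resize(a,None,fx=7.4,fy=7.4,interpolation=cv2.INTER_CUBIC))
a=cv2.imread('pics/top4.png')[160:220,290:370]; cv2.imwrite('pics/z2.png',cv2.resize(a,None,fx=9,fy=9,interpolation=cv2.INTER_CUBIC))
E
```

```text
(no output)
```

View pics/z1.png

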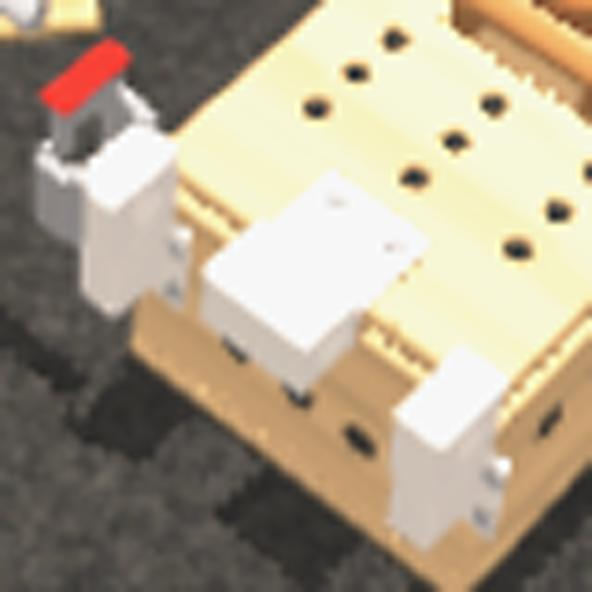

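View pics/z2.png

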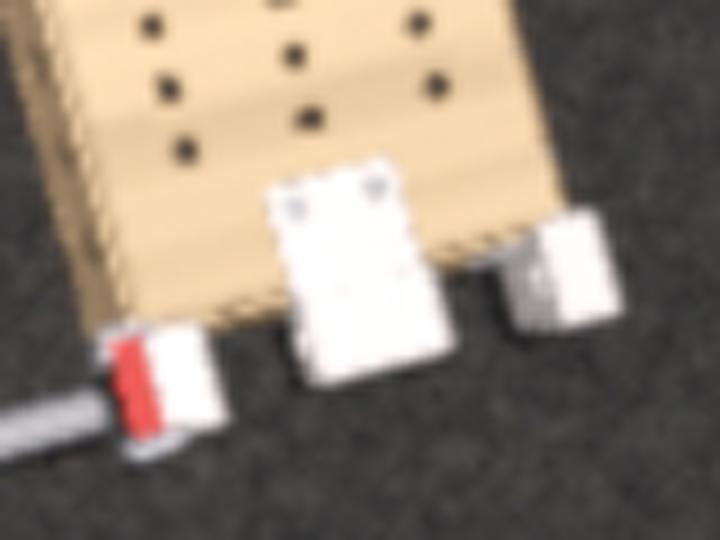

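```bash
cat > fit.py <<'E'
from h import *
from scipy.optimize import least_squares
ms,mt=load('scene4.png'),load('top4.png')
S=lambda u,v:(270+u/7.4-.43,210+v/7.4-.43)   # resize half-pixel offset
T=lambda u,v:(290+u/9-.44,160+v/9-.44)
h='h'
obs=[(ms,S(85,180),(-81,60,113)),(ms,S(150,122),(-55,60,113)),(ms,S(180,142),(-55,46,113)),(ms,S(118,207),(-81,46,113)),(ms,S(112,315),(-81,46,87)),(ms,S(82,288),(-81,60,87)),
(ms,S(42,95),(-80.5,72,h)),(ms,S(112,40),(-55.5,72,h)),(ms,S(132,57),(-55.5,63,h)),(ms,S(62,115),(-80.5,63,h)),
(ms,S(454,584),(-55,-60,0)),(ms,S(131,347),(-55,60,0)),
(mt,T(205,325),(-55,46,113)),(mt,T(230,425),(-81,46,113)),(mt,T(110,345),(-55.5,72,h)),(mt,T(143,338),(-55.5,63,h)),(mt,T(163,435),(-80.5,63,h)),(mt,T(130,443),(-80.5,72,h))]
def W(p,q):
    q=np.array([q[0],q[1],122+p[4]*1000 if q[2]=='h' else q[2]])/1000
    c,s=np.cos(p[3]),np.sin(p[3]); return np.array([p[0]+c*q[0]-s*q[1],p[1]+s*q[0]+c*q[1],p[2]+q[2]])
if __name__=='__main__':
    f=lambda p:np.concatenate([proj(m,W(p,q))-np.array(uv) for m,uv,q in obs])
    r=least_squares(f,[.53,.14,0,.3,.016],loss='soft_l1'); p=r.x; print(np.round(p,4),'yaw',np.degrees(p[3])); print(np.round(f(p).reshape(-1,2),1).tolist())
    np.save('box.npy',p)
    print('mouth',W(p,(-68,60,100)))
    # far ear check
    for m,uv,q in [(ms,S(397,410),(-81,-46,113)),(ms,S(458,348),(-55,-46,113)),(ms,S(505,380),(-55,-60,113)),(ms,S(440,447),(-81,-60,113)),(ms,S(425,548),(-81,-60,87)),(mt,T(600,210),(-55,-60,113)),(mt,T(625,308),(-81,-60,113)),(mt,T(560,325),(-81,-46,113))]:
        print('far',np.round(np.array(uv)-proj(m,W(p,q)),1))
    for nm,uvs,uvt in [('tip',(205+250/3.6-.4,125+312/3.6-.4),(180+508/4.2-.4,120+360/4.2-.4))]:
        o1,d1=ray(ms,*uvs);o2,d2=ray(mt,*uvt)
        k=np.linalg.lstsq(np.array([d1,-d2]).T,o2-o1,rcond=None)[0]; a,b=o1+k[0]*d1,o2+k[1]*d2
        print(nm,a,b,np.linalg.norm(a-b))
E
python3 fit.py
```

```text
[ 0.5322  0.1438 -0.0021  0.3131  0.0154] yaw 17.938580132359206
[[-1.3, -0.1], [-1.5, -0.2], [-0.0, 0.8], [-0.2, 0.2], [0.3, -6.6], [-1.0, -6.8], [-0.0, 0.2], [-1.0, 0.0], [-0.1, 0.1], [0.9, -0.0], [1.3, 2.1], [-0.1, 1.2], [-1.0, -0.4], [-0.4, -0.8], [0.0, 0.0], [0.2, -0.4], [1.2, -0.5], [1.1, -0.3]]
mouth [0.44901485 0.17991452 0.09793281]
far [-0.9  0.1]
far [-1.   0.8]
far [-1.   0.9]
far [-1.4  0.6]
far [-2.   6.8]
far [1.4 0.8]
far [0.8 1. ]
far [-0.7  1.2]
tip [0.43839069 0.20015988 0.15302117] [0.43939727 0.19971235 0.15312773] 0.0011067280256575173
```

```bash
sed -i 's/(ms,S(112,315),(-81,46,87)),(ms,S(82,288),(-81,60,87)),//' fit.py; python3 fit.py; python3 -c "
from h import *; s=arm.state(); print(s['tool_pos'],R.from_rotvec(s['tcp_rot']).as_matrix().round(4))"
```

```text
[ 5.317e-01  1.429e-01 -3.000e-04  3.016e-01  1.350e-02] yaw 17.28190787073852
[[-1.4, -0.7], [-1.5, -0.8], [-0.1, 0.3], [-0.4, -0.4], [-0.1, 0.2], [-0.9, 0.0], [-0.1, 0.2], [0.8, -0.0], [1.0, 2.1], [-0.1, 0.8], [-0.9, -0.4], [-0.4, -0.7], [0.0, -0.0], [0.2, -0.4], [1.1, -0.5], [1.0, -0.3]]
mouth [0.44895796 0.18004015 0.09970332]
far [-0.4  0.3]
far [-0.7  0.9]
far [-0.6  0.9]
far [-0.9  0.8]
far [-1.5  6.9]
far [1.1 0.3]
far [0.5 0.5]
far [-0.9  0.7]
tip [0.43839069 0.20015988 0.15302117] [0.43939727 0.19971235 0.15312773] 0.0011067280256575173
[0.39676701 0.35358258 0.13777271] [[-2.931e-01  9.561e-01  4.000e-04]
 [ 9.561e-01  2.930e-01  5.600e-03]
 [ 5.300e-03  2.100e-03 -1.000e+00]]
```

```bash
python3 plan.py 0.3942 0.3563 0.0826 107.3 3
```

```text
t 4.95 p [0.3968 0.3536 0.1378] F [ 0.3 -0.3  0.7] w 0.0167 dist [-0.0026  0.0027 -0.0552] rows left 3
{"slide": [0.001, -0.0006, 0.0184], "dr": [0.001, -0.002, -0.002]}
{"slide": [0.0011, -0.0006, 0.0184], "dr": [0.001, -0.002, -0.002]}
{"slide": [0.0011, -0.0006, 0.0184], "dr": [0.001, -0.002, -0.002]}
```

```bash
python3 -m handwheel '[{"slide":[0.001,-0.0005,0.018],"dr":[0.001,-0.002,-0.002]},{"slide":[0.001,-0.0005,0.018],"dr":[0.001,-0.002,-0.002]},{"slide":[0.001,-0.0005,0.016],"dr":[0.001,-0.002,-0.002]},{"slide":[0,0,0],"dr":[0,0,0]}]' ;python3 plan.py 0.3942 0.3563 0.0826 107.3 1
```

```text
clock: 5.35
tool_pos: [0.3997, 0.3594, 0.0853]
tcp_rot: [1.864, 2.525, 0.01]
contact_force: [-0.4, -0.0, -0.1]
width: 0.0168
t 5.35 p [0.3997 0.3594 0.0853] F [-0.4 -0.  -0.1] w 0.0168 dist [-0.0055 -0.0031 -0.0027] rows left 1
{"slide": [-0.0013, -0.0062, 0.0027], "dr": [0.007, -0.001, -0.003]}
```

```bash
python3 -m handwheel '[{"slide":[-0.001,-0.006,0.0027],"dr":[0.006,-0.001,-0.003]},{"slide":[0,0,0],"dr":[0,0,0]}]' ;python3 plan.py 0.3942 0.3563 0.0826 107.3 1
```

```text
clock: 5.55
tool_pos: [0.3953, 0.3569, 0.0829]
tcp_rot: [1.863, 2.528, 0.003]
contact_force: [-0.0, -0.4, -0.2]
width: 0.0166
t 5.55 p [0.3953 0.3569 0.0829] F [-0.  -0.4 -0.2] w 0.0166 dist [-0.0011 -0.0006 -0.0003] rows left 1
{"slide": [-0.0003, -0.0012, 0.0003], "dr": [0.002, -0.0, -0.001]}
```

```bash
python3 -m handwheel '[{"slide":[0,-0.001,0],"dr":[0,0,0]},{"slide":[0,0,0],"dr":[0,0,0]}]'; python3 - <<'E'
from h import *
pr=lambda: (lambda s:print(np.round(s['tool_pos'],4),R.from_rotvec(s['tcp_rot']).as_matrix()[:,0].round(4)))(arm.state())
pr()
for n in ['scene','top']: snap(n,n+'5.png'); pr()
a=cv2.imread('pics/scene5.png')[160:240,220:320]; cv2.imwrite('pics/z1.png',cv2.resize(a,None,fx=7.4,fy=7.4,interpolation=cv2.INTER_CUBIC))
a=cv2.imread('pics/top5.png')[180:230,250:330]; cv2.imwrite('pics/z2.png',cv2.resize(a,None,fx=9,fy=9,interpolation=cv2.INTER_CUBIC))
E
```

```text
clock: 5.75
tool_pos: [0.3951, 0.3571, 0.0841]
tcp_rot: [1.863, 2.528, 0.006]
contact_force: [-0.7, 0.1, -0.8]
width: 0.0171
[0.3951 0.3571 0.0841] [-0.296   0.9552  0.001 ]
[0.3954 0.3573 0.0842] [-0.296   0.9552  0.0012]
[0.3954 0.3573 0.0841] [-0.296   0.9552  0.0012]
```

View pics/z1.png

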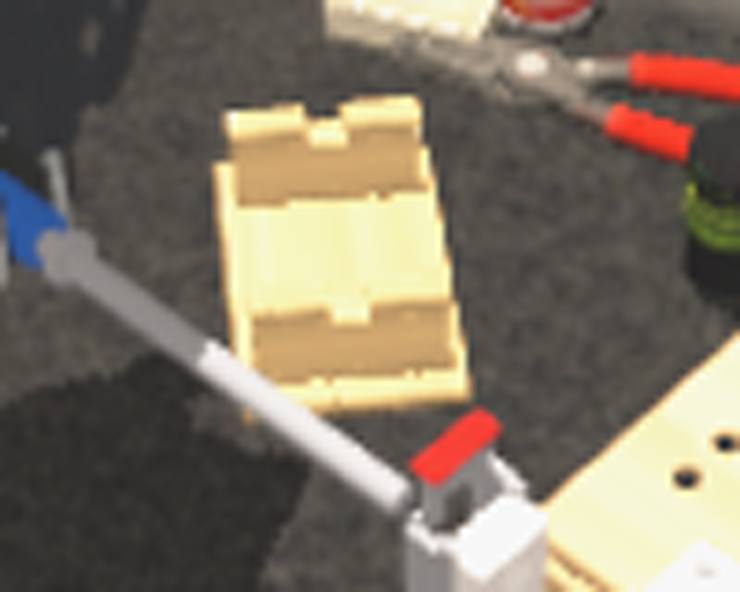

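View pics/z2.png

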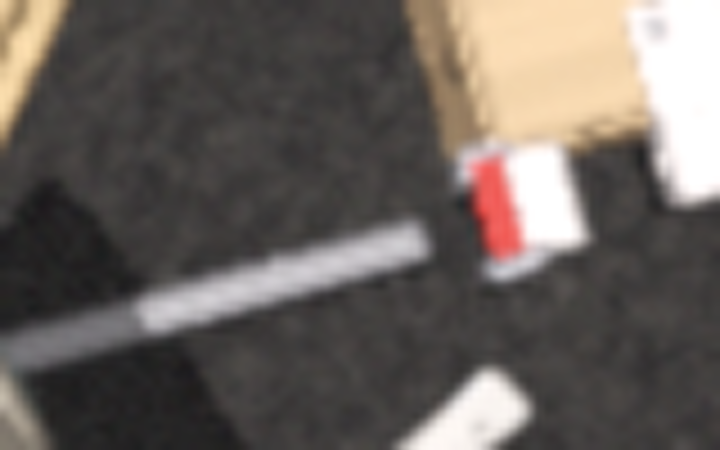

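```bash
python3 - <<'E'
from h import *
from fit import W
p=np.load('box.npy'); ms,mt=load('scene5.png'),load('top5.png')
Z1=lambda u,v:np.array((220+u/7.4-.43,160+v/7.4-.43)); Z2=lambda u,v:np.array((250+u/9-.44,180+v/9-.44))
z1=lambda q:((q-[220,160]+.43)*7.4).round(); z2=lambda q:((q-[250,180]+.44)*9).round()
for y in (60,70,85,150): print(y,z1(proj(ms,W(p,(-68,y,100)))),z2(proj(mt,W(p,(-68,y,100)))))
# guides tops outer corners at z116, y72
for x in (-85,-78,-58,-51): print('g',x,z1(proj(ms,W(p,(x,72,116)))),z2(proj(mt,W(p,(x,72,116)))))
tri=lambda a,b:(lambda o1,d1,o2,d2:(lambda k:(o1+k[0]*d1+o2+k[1]*d2)/2)(np.linalg.lstsq(np.array([d1,-d2]).T,o2-o1,rcond=None)[0]))(*ray(ms,*a),*ray(mt,*b))
t=tri(Z1(400,496),Z2(427,240)); print('tip',t)
s=arm.state(); x=R.from_rotvec(s['tcp_rot']).as_matrix(); print('pred tip',s['tool_pos']-.1596*x[:,0]-.0171*x[:,2], 'mouth',W(p,(-68,60,100)))
c,sn=np.cos(p[3]),np.sin(p[3]); B=np.array([[c,-sn,0],[sn,c,0],[0,0,1]])
print('tip in near_ear',B.T@(t-W(p,(-68,60,100))))
# axis points at shadow boundary
E
```

```text
60 [476. 545.] [513. 208.]
70 [448. 525.] [476. 219.]
85 [407. 495.] [421. 235.]
150 [235. 373.] [180. 305.]
g -85 [400. 523.] [495. 281.]
g -78 [418. 507.] [487. 255.]
g -58 [468. 462.] [465. 180.]
g -51 [485. 447.] [457. 153.]
tip [0.43952983 0.20280841 0.10214986]
pred tip [0.44254121 0.20478416 0.10103046] mouth [0.44895796 0.18004015 0.09970332]
tip in near_ear [-0.00223865  0.02454122  0.00244654]
```

```bash
python3 - <<'E'
from h import *
from fit import W
p=np.load('box.npy'); ms,mt=load('scene5.png'),load('top5.png')
im=cv2.imread('pics/top5.png').astype(float).mean(2)
pts=[]
for u in range(270,297):
    col=im[195:220,u]; b=np.median(col); w=np.clip(col-90,0,None); pts.append((u,(w*np.arange(195,220)).sum()/w.sum()))
pts=np.array(pts); k=np.polyfit(pts[:,0],pts[:,1],1); print(k,np.abs(np.polyval(k,pts[:,0])-pts[:,1]).max())
# mid-line to world at z=.102 and heading; silhouettes lit bias ignored
a=onz(mt,270,np.polyval(k,270),.101);b=onz(mt,296,np.polyval(k,296),.101);d=a-b;print('heading',np.degrees(np.arctan2(d[1],d[0])),a,b)
for y in (85,140): print(proj(mt,W(p,(-68,y,100))))
q=proj(mt,W(p,(-68,85,100)));print('v diff at y85',np.polyval(k,q[0])-q[1]); q=proj(mt,W(p,(-68,140,100)));print('v diff at y140',np.polyval(k,q[0])-q[1])
im=cv2.imread('pics/scene5.png').astype(float).mean(2)
pts=[]
for u in range(250,272):
    r0=int(210+(u-250)*.7-12); col=im[r0:r0+24,u]; w=np.clip(col-110,0,None); pts.append((u,(w*np.arange(r0,r0+24)).sum()/w.sum()))
pts=np.array(pts); k=np.polyfit(pts[:,0],pts[:,1],1); print(k,np.abs(np.polyval(k,pts[:,0])-pts[:,1]).max())
for y in (85,120): q=proj(ms,W(p,(-68,y,100)));print('scene v diff',q,np.polyval(k,q[0])-q[1])
E
```

```text
[-2.78140748e-01  2.88524606e+02] 0.3204484909176699
heading 106.63864374571291 [0.42219464 0.26502595 0.101     ] [0.44019891 0.20478027 0.101     ]
[296.3255639  205.66179186]
[273.69547126 212.23103939]
v diff at y85 0.44260044475248606
v diff at y140 0.1677038164382907
[ 0.70774657 28.88640831] 2.283908584667188
scene v diff [274.51482906 226.51630525] -3.3429682896483826
scene v diff [261.77615174 217.45863482] -3.3010530396886395
```

```bash
cat > st.py <<'E'
from h import *
from fit import W
import sys
p=np.load('box.npy'); s=arm.state(); Rm=R.from_rotvec(s['tcp_rot']).as_matrix()
yaw=p[3]; c,sn=np.cos(yaw),np.sin(yaw); B=np.array([[c,-sn,0],[sn,c,0],[0,0,1]])
M=W(p,(-68,60,100)); M[2]=.100
kin=np.array(s['tool_pos'])-.0171*Rm[:,2]
org=B.T@(kin-.0296*Rm[:,0]-M)*1000; tip=B.T@(kin-.1596*Rm[:,0]-M)*1000
F=B.T@np.array(s['contact_force']); T=B.T@np.array(s['wrist_torque'])
rel=R.from_matrix(B@np.array([[0,1,0],[1,0,0],[0,0,-1]])) # tool x=box y, tool y=box x
rv=(R.from_matrix(Rm).inv()*rel).as_rotvec()
print('t',round(s['clock'],2),'org',org.round(1),'tip',tip.round(1),'Fbox',F.round(1),'Tbox',T.round(2),'w',round(s['width'],4),'dr to level',rv.round(4))
E
python3 -m handwheel '[{"slide":[-0.004,0.0008,0.0005],"dr":[0,0,0]},{"slide":[-0.004,0.0008,0.0005],"dr":[0,0,0]},{"slide":[-0.004,0,0],"dr":[0,0,0]},{"slide":[0,0,0],"dr":[0,0,0]}]'; python3 st.py
```

```text
clock: 6.25
tool_pos: [0.4014, 0.3452, 0.0837]
tcp_rot: [1.863, 2.527, 0.009]
contact_force: [0.2, 0.1, -1.1]
width: 0.0166
t 6.25 org [  3.5 142.2   0.7] tip [ 3.3 12.2  0.6] Fbox [ 0.2  0.1 -1.1] Tbox [ 0.04 -0.02  0.01] w 0.0166 dr to level [ 0.0058 -0.0013 -0.0016]
```

```bash
python3 -m handwheel '[{"slide":[-0.004,0,0.0006],"dr":[0.005,-0.001,-0.001]},{"slide":[-0.004,0,0],"dr":[0,0,0]},{"slide":[-0.002,0,0],"dr":[0,0,0]},{"slide":[0,0,0],"dr":[0,0,0]}]'; python3 st.py; python3 - <<'E'
from h import *
for n in ['scene','top']: snap(n,n+'6.png')
a=cv2.imread('pics/scene6.png')[180:240,250:320]; b=cv2.imread('pics/top6.png')[175:225,270:340]
cv2.imwrite('pics/z6.png',np.hstack([cv2.resize(a,(420,360),interpolation=cv2.INTER_CUBIC),cv2.resize(b,(380,271),interpolation=cv2.INTER_CUBIC).copy() if 0 else cv2.copyMakeBorder(cv2.resize(b,(378,270),interpolation=cv2.INTER_CUBIC),0,90,0,0,cv2.BORDER_CONSTANT)]))
E
```

```text
clock: 6.65
tool_pos: [0.4048, 0.3344, 0.0829]
tcp_rot: [1.864, 2.529, 0.0]
contact_force: [0.3, -0.5, -1.7]
width: 0.0168
t 6.65 org [  3.7 130.9   0. ] tip [3.5 0.9 0. ] Fbox [ 0.2 -0.6 -1.7] Tbox [ 0.08  0.02 -0.03] w 0.0168 dr to level [ 0.0002 -0.0001 -0.0013]
```

View pics/z6.png

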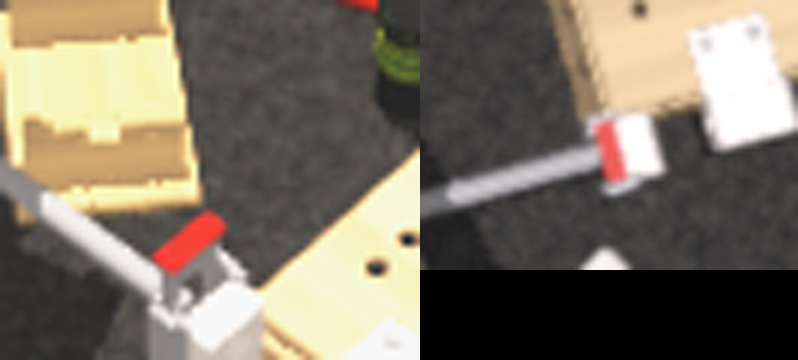

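```bash
python3 -m handwheel '[{"slide":[-0.0015,0,0],"dr":[0,0,0]},{"slide":[-0.0015,0,0],"dr":[0,0,0]}]'; python3 st.py;
```

```text
clock: 6.95
tool_pos: [0.4053, 0.3324, 0.0829]
tcp_rot: [-1.862, -2.53, -0.001]
contact_force: [-0.2, 0.7, -1.3]
width: 0.0164
t 6.95 org [  3.6 128.9   0. ] tip [ 3.6 -1.1 -0.1] Fbox [ 0.   0.7 -1.3] Tbox [ 0.02  0.09 -0.01] w 0.0164 dr to level [ 0.0002 -0.0008  0.0001]
```

```bash
python3 -m handwheel '[{"slide":[-0.0015,0,0],"dr":[0,0,0]},{"slide":[-0.0015,0,0],"dr":[0,0,0]}]'; python3 st.py;python3 -m handwheel '[{"slide":[-0.0015,0,0],"dr":[0,0,0]}]'; python3 st.py
```

```text
clock: 7.15
tool_pos: [0.4059, 0.3294, 0.0829]
tcp_rot: [-1.861, -2.53, -0.001]
contact_force: [0.2, -0.3, -0.5]
width: 0.0168
t 7.15 org [ 3.300e+00  1.258e+02 -1.000e-01] tip [ 3.4 -4.2 -0.2] Fbox [ 0.1 -0.4 -0.5] Tbox [ 0.02  0.04 -0.06] w 0.0168 dr to level [-0.0002 -0.0008  0.0004]
clock: 7.25
tool_pos: [0.4064, 0.3279, 0.0829]
tcp_rot: [-1.861, -2.53, -0.0]
contact_force: [-0.6, -0.5, -1.4]
width: 0.0167
t 7.25 org [ 3.300e+00  1.242e+02 -1.000e-01] tip [ 3.4 -5.8 -0.2] Fbox [-0.7 -0.3 -1.4] Tbox [ 0.04  0.03 -0.03] w 0.0167 dr to level [-0.0002 -0.0008  0.0005]
```

```bash
python3 -m handwheel '[{"slide":[-0.0015,0,0],"dr":[0,0,0]},{"slide":[-0.0015,0,0],"dr":[0,0,0]}]'; python3 st.py;python3 -m handwheel '[{"slide":[-0.0015,0,0],"dr":[0,0,0]},{"slide":[-0.0015,0,0],"dr":[0,0,0]}]'; python3 st.py
```

```text
clock: 7.45
tool_pos: [0.4074, 0.3246, 0.0829]
tcp_rot: [-1.862, -2.53, -0.0]
contact_force: [-1.0, -0.4, -0.4]
width: 0.0163
t 7.45 org [  3.3 120.8  -0. ] tip [ 3.3 -9.2 -0.1] Fbox [-1.1 -0.1 -0.4] Tbox [ 0.07  0.04 -0.03] w 0.0163 dr to level [-0.0003 -0.0007  0.0003]
clock: 7.65
tool_pos: [0.4083, 0.3215, 0.0829]
tcp_rot: [-1.862, -2.529, -0.0]
contact_force: [-0.8, -0.1, -1.1]
width: 0.0168
t 7.65 org [ 3.200e+00  1.175e+02 -1.000e-01] tip [  3.2 -12.5  -0.1] Fbox [-0.8  0.1 -1.1] Tbox [ 0.08  0.08 -0.04] w 0.0168 dr to level [-0.0004 -0.0007  0.0002]
```

```bash
python3 -m handwheel '[{"slide":[-0.003,0,0],"dr":[0,0,0]},{"slide":[-0.003,0,0],"dr":[0,0,0]},{"slide":[-0.003,0,0],"dr":[0,0,0]}]'; python3 st.py;python3 -m handwheel '[{"slide":[-0.003,0,0],"dr":[0,0,0]},{"slide":[-0.003,0,0],"dr":[0,0,0]},{"slide":[-0.0015,0,0],"dr":[0,0,0]},{"slide":[0,0,0],"dr":[0,0,0]}]'; python3 st.py;python3 - <<'E'
from h import *
for n in ['scene','top']: snap(n,n+'7.png')
a=cv2.imread('pics/scene7.png')[200:280,270:350]; b=cv2.imread('pics/top7.png')[165:215,290:360]
cv2.imwrite('pics/z7.png',np.hstack([cv2.resize(a,(400,400),interpolation=cv2.INTER_CUBIC),cv2.copyMakeBorder(cv2.resize(b,(400,286),interpolation=cv2.INTER_CUBIC),0,114,0,0,cv2.BORDER_CONSTANT)]))
E
```

```text
clock: 7.95
tool_pos: [0.4111, 0.3123, 0.0829]
tcp_rot: [-1.861, -2.53, -0.0]
contact_force: [-0.3, -0.0, 0.6]
width: 0.0163
t 7.95 org [ 3.10e+00  1.08e+02 -1.00e-01] tip [  3.2 -22.   -0.2] Fbox [-0.3  0.1  0.6] Tbox [ 0.04  0.11 -0.  ] w 0.0163 dr to level [-0.0005 -0.0008  0.0005]
clock: 8.35
tool_pos: [0.4138, 0.3036, 0.0829]
tcp_rot: [-1.863, -2.529, 0.0]
contact_force: [-0.7, -0.9, -0.5]
width: 0.0164
t 8.35 org [ 3.1 98.8 -0. ] tip [  3.  -31.2  -0.1] Fbox [-0.9 -0.6 -0.5] Tbox [0.03 0.03 0.  ] w 0.0164 dr to level [-0.0006 -0.0003 -0.0008]
```

View pics/z7.png

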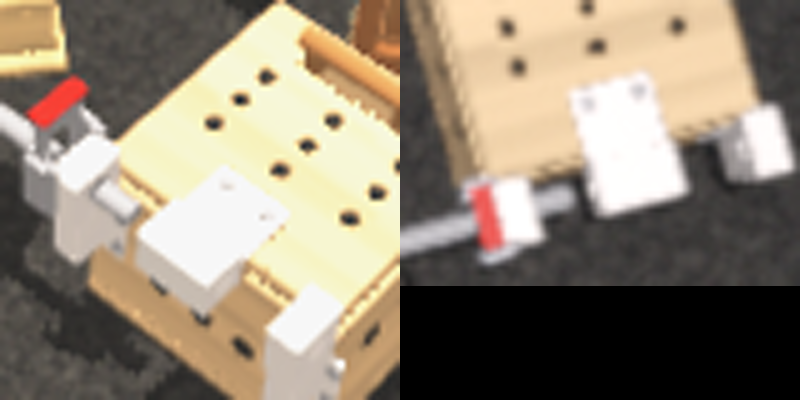

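```bash
for i in 1; do python3 -m handwheel '[{"slide":[0,0,0.0006],"dr":[0,0,0]},{"slide":[0,0,0.0006],"dr":[0,0,0]}]' >/dev/null; python3 st.py; done; python3 -m handwheel '[{"slide":[0,0,0.0006],"dr":[0,0,0]}]' >/dev/null; python3 st.py
```

```text
t 8.65 org [ 3.  99.4 -1.3] tip [  3.  -30.6  -1.4] Fbox [-0.3 -0.2 -0.3] Tbox [-0.05  0.09 -0.12] w 0.0164 dr to level [-0.0008 -0.0006 -0.0002]
t 8.75 org [ 3.  99.5 -1.9] tip [  3.  -30.5  -2. ] Fbox [-0.5 -0.3 -0.7] Tbox [-0.09  0.03 -0.03] w 0.0165 dr to level [-0.0009 -0.0006  0.0001]
```

```bash
python3 -m handwheel '[{"slide":[0,0,0.0007],"dr":[0,0,0]}]' >/dev/null; python3 st.py;  python3 -m handwheel '[{"slide":[0,0,0.0007],"dr":[0,0,0]}]' >/dev/null; python3 st.py;
```

```text
t 8.85 org [ 3.  99.5 -2.7] tip [  3.  -30.5  -2.7] Fbox [ 0.1 -0.  -0. ] Tbox [-0.18  0.14 -0.04] w 0.0165 dr to level [-0.0009 -0.0005  0.0002]
t 8.95 org [ 3.  99.5 -3.4] tip [  3.  -30.5  -3.5] Fbox [-1.2  0.2  0.5] Tbox [-0.16  0.06 -0.08] w 0.0167 dr to level [-0.0008 -0.0005  0.0003]
```

```bash
python3 -m handwheel '[{"slide":[0,0,-0.001],"dr":[0,0,0]},{"slide":[0,0,-0.001],"dr":[0,0,0]}]' >/dev/null; python3 st.py;  python3 -m handwheel '[{"slide":[0,0,-0.001],"dr":[0,0,0]}]' >/dev/null; python3 st.py;python3 -m handwheel '[{"slide":[0,0,-0.001],"dr":[0,0,0]}]' >/dev/null; python3 st.py;python3 -m handwheel '[{"slide":[0,0,-0.001],"dr":[0,0,0]}]' >/dev/null; python3 st.py
```

```text
t 9.15 org [ 2.9 99.5 -1.5] tip [  2.9 -30.5  -1.5] Fbox [-0.3 -1.1  0.4] Tbox [-0.07  0.03 -0.04] w 0.0168 dr to level [-0.0011 -0.0003  0.0003]
t 9.25 org [ 3.  99.6 -0.4] tip [  3.  -30.4  -0.4] Fbox [-0.3 -0.1 -0.9] Tbox [0.09 0.02 0.02] w 0.0165 dr to level [-0.001  -0.0004  0.0004]
t 9.35 org [ 3.1 99.6  0.7] tip [  3.2 -30.4   0.7] Fbox [-0.7  0.2 -0.5] Tbox [0.01 0.   0.01] w 0.0165 dr to level [-0.0007 -0.0006  0.0005]
t 9.45 org [ 3.1 99.7  1.8] tip [  3.1 -30.3   1.7] Fbox [-0.4  0.3 -2. ] Tbox [ 0.02  0.1  -0.06] w 0.0165 dr to level [-0.0007 -0.0007  0.0006]
```

```bash
python3 -m handwheel '[{"slide":[0.0003,0,-0.0014],"dr":[0,0.013,0]},{"slide":[0.0003,0,-0.0014],"dr":[0,0.013,0]},{"slide":[0.0003,0,-0.0014],"dr":[0,0.014,0]},{"slide":[0,0,0],"dr":[0,0,0]}]' >/dev/null; python3 st.py
```

```text
t 9.85 org [ 3.1 99.8  5.3] tip [  3.2 -30.   -0.5] Fbox [-0.3  1.1 -2.2] Tbox [-0.05  0.08  0.  ] w 0.0168 dr to level [-0.0004 -0.0441  0.0005]
```

```bash
python3 -m handwheel '[{"slide":[-0.002,0,0],"dr":[0,0,0]},{"slide":[-0.002,0,0],"dr":[0,0,0]},{"slide":[-0.002,0,0],"dr":[0,0,0]}]' >/dev/null; python3 st.py;python3 -m handwheel '[{"slide":[-0.0015,0,0],"dr":[0,0,0]},{"slide":[-0.0015,0,0],"dr":[0,0,0]}]' >/dev/null; python3 st.py;python3 -m handwheel '[{"slide":[-0.0015,0,0],"dr":[0,0,0]},{"slide":[-0.0015,0,0],"dr":[0,0,0]}]' >/dev/null; python3 st.py
```

```text
t 10.15 org [ 3.1 93.3  5.1] tip [  3.1 -36.5  -0.8] Fbox [-0.3  0.6 -0.5] Tbox [ 0.04  0.06 -0.04] w 0.0168 dr to level [-0.0005 -0.0447 -0.    ]
t 10.35 org [ 3.1 90.   4.8] tip [  3.1 -39.9  -1. ] Fbox [-0.   0.2 -0.3] Tbox [ 0.03  0.09 -0.07] w 0.0164 dr to level [-0.0007 -0.0444  0.    ]
t 10.55 org [ 3.  86.8  4.6] tip [  3.  -43.1  -1.2] Fbox [-0.5  0.  -1.5] Tbox [ 0.03  0.06 -0.03] w 0.0168 dr to level [-0.0008 -0.0443  0.0003]
```

```bash
python3 -m handwheel '[{"slide":[-0.0015,0,0],"dr":[0,0,0]}]' >/dev/null; python3 st.py;python3 -m handwheel '[{"slide":[-0.0015,0,0],"dr":[0,0,0]}]' >/dev/null; python3 st.py;python3 -m handwheel '[{"slide":[-0.0015,0,0],"dr":[0,0,0]}]' >/dev/null; python3 st.py
```

```text
t 10.65 org [ 3.  85.2  4.5] tip [  3.  -44.6  -1.3] Fbox [ 0.8 -0.5 -1.1] Tbox [ 0.    0.07 -0.01] w 0.0164 dr to level [-0.0008 -0.0443  0.0005]
t 10.75 org [ 3.  83.6  4.4] tip [  3.  -46.2  -1.3] Fbox [ 0.6 -0.1 -0.9] Tbox [0.05 0.04 0.  ] w 0.0166 dr to level [-0.0008 -0.0443  0.0005]
t 10.85 org [ 2.9 82.   4.3] tip [  3.  -47.9  -1.4] Fbox [-0.5 -0.4 -1.1] Tbox [ 0.07  0.04 -0.06] w 0.0171 dr to level [-0.0009 -0.0443  0.0006]
```

```bash
python3 -m handwheel '[{"slide":[-0.0015,0,0],"dr":[0,0,0]},{"slide":[-0.0015,0,0],"dr":[0,0,0]}]' >/dev/null; python3 st.py;python3 -m handwheel '[{"slide":[-0.0015,0,0],"dr":[0,0,0]},{"slide":[-0.0015,0,0],"dr":[0,0,0]}]' >/dev/null; python3 st.py;python3 - <<'E'
from h import *
for n in ['scene','top']: snap(n,n+'8.png')
a=cv2.imread('pics/scene8.png')[200:280,270:350]; b=cv2.imread('pics/top8.png')[165:215,290:360]
cv2.imwrite('pics/z8.png',np.hstack([cv2.resize(a,(400,400),interpolation=cv2.INTER_CUBIC),cv2.copyMakeBorder(cv2.resize(b,(400,286),interpolation=cv2.INTER_CUBIC),0,114,0,0,cv2.BORDER_CONSTANT)]))
E
```

```text
t 11.05 org [ 2.9 78.8  4.2] tip [  3.  -51.1  -1.6] Fbox [-0.7  0.8 -0.6] Tbox [0.03 0.12 0.  ] w 0.0165 dr to level [-0.0009 -0.0443  0.0006]
t 11.25 org [ 2.9 75.5  4.1] tip [  3.  -54.4  -1.7] Fbox [ 0.3  0.1 -0.4] Tbox [ 0.02  0.04 -0.06] w 0.0166 dr to level [-0.0009 -0.0443  0.0006]
```

View pics/z8.png

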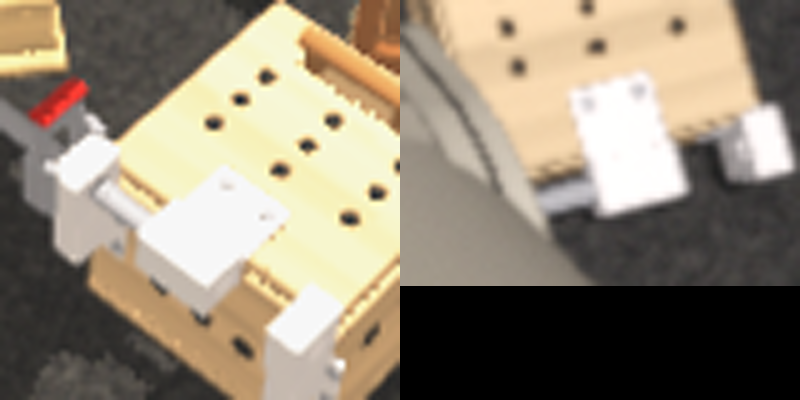

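```bash
python3 -m handwheel '[{"slide":[-0.0022,0,0.00055],"dr":[0,-0.0055,0]},{"slide":[-0.0022,0,0.00055],"dr":[0,-0.0055,0]},{"slide":[-0.0022,0,0.00055],"dr":[0,-0.0055,0]}]' >/dev/null; python3 st.py;python3 -m handwheel '[{"slide":[-0.0022,0,0.00055],"dr":[0,-0.0055,0]},{"slide":[-0.0022,0,0.00055],"dr":[0,-0.0055,0]},{"slide":[-0.0022,0,0.00055],"dr":[0,-0.0055,0]}]' >/dev/null; python3 st.py
```

```text
t 11.65 org [ 2.8 68.8  2.6] tip [  2.9 -61.2  -0.9] Fbox [-0.9 -0.2 -1.6] Tbox [0.11 0.12 0.03] w 0.0165 dr to level [-0.0011 -0.0268  0.0003]
t 11.95 org [ 2.8 62.2  1.1] tip [  2.8 -67.8  -0.1] Fbox [-0.9  0.2 -0.9] Tbox [ 0.21  0.13 -0.09] w 0.0168 dr to level [-0.0013 -0.0088  0.0006]
```

```bash
python3 -m handwheel '[{"slide":[-0.0022,0,0.0004],"dr":[0,-0.004,0]},{"slide":[-0.0022,0,0.0004],"dr":[0,-0.004,0]},{"slide":[-0.0022,0,0],"dr":[0,0,0]}]' - 60 >/dev/null; python3 st.py;python3 -m handwheel '[{"slide":[-0.0025,0,0],"dr":[0,0,0]},{"slide":[-0.0025,0,0],"dr":[0,0,0]},{"slide":[-0.0025,0,0],"dr":[0,0,0]}]' >/dev/null; python3 st.py
```

```text
t 12.25 org [ 2.5 55.7  0.2] tip [  2.6 -74.3   0.2] Fbox [-1.1  0.4 -1. ] Tbox [ 0.25  0.19 -0.06] w 0.016 dr to level [-0.0019  0.      0.0015]
t 12.55 org [ 2.4 47.6  0.2] tip [  2.6 -82.4   0.2] Fbox [-0.5  1.2 -0.7] Tbox [ 0.25  0.16 -0.04] w 0.0159 dr to level [-0.002  -0.      0.0014]
```

```bash
python3 -m handwheel '[{"slide":[-0.0025,0,0],"dr":[0,0,0]},{"slide":[-0.0025,0,0],"dr":[0,0,0]},{"slide":[-0.0025,0,0],"dr":[0,0,0]},{"slide":[-0.0025,0,0],"dr":[0,0,0]}]' >/dev/null; python3 st.py;python3 -m handwheel '[{"slide":[-0.002,0,0],"dr":[0,0,0]},{"slide":[-0.002,0,0],"dr":[0,0,0]}]' >/dev/null; python3 st.py; python3 - <<'E'
from h import *
for n in ['scene','top']: snap(n,n+'9.png')
a=cv2.imread('pics/scene9.png')[200:280,270:350]; b=cv2.imread('pics/top9.png')[165:215,290:360]
cv2.imwrite('pics/z9.png',np.hstack([cv2.resize(a,(400,400),interpolation=cv2.INTER_CUBIC),cv2.copyMakeBorder(cv2.resize(b,(400,286),interpolation=cv2.INTER_CUBIC),0,114,0,0,cv2.BORDER_CONSTANT)]))
E
```

```text
t 12.95 org [ 2.3 36.4  0.3] tip [  2.5 -93.6   0.3] Fbox [-0.6  1.  -1.4] Tbox [0.24 0.18 0.  ] w 0.0165 dr to level [-0.0021 -0.0001  0.0009]
t 13.15 org [ 2.3 31.8  0.2] tip [  2.4 -98.2   0.2] Fbox [-0.7  0.2 -1.8] Tbox [ 0.27  0.13 -0.02] w 0.0162 dr to level [-0.0022  0.      0.0006]
```

View pics/z9.png

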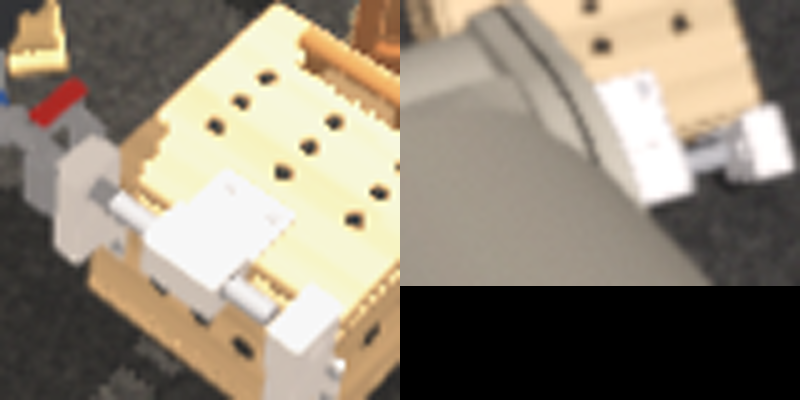

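```bash
python3 -m handwheel '[{"slide":[-0.0015,0,0],"dr":[0,0,0]},{"slide":[-0.0015,0,0],"dr":[0,0,0]}]' >/dev/null; python3 st.py; python3 -m handwheel '[{"slide":[-0.001,0,0],"dr":[0,0,0]}]' >/dev/null; python3 st.py;python3 -m handwheel '[{"slide":[-0.001,0,0],"dr":[0,0,0]}]' >/dev/null; python3 st.py;python3 -m handwheel '[{"slide":[-0.001,0,0],"dr":[0,0,0]}]' >/dev/null; python3 st.py
```

```text
t 13.45 org [ 2.3 28.6  0.2] tip [   2.4 -101.4    0.2] Fbox [-0.6  0.2 -1.5] Tbox [ 0.26  0.12 -0.04] w 0.0162 dr to level [-0.0023  0.0002  0.0006]
t 13.55 org [ 2.3 27.6  0.2] tip [   2.4 -102.4    0.2] Fbox [-0.2 -0.7 -1.5] Tbox [ 0.27  0.13 -0.  ] w 0.0158 dr to level [-0.0023  0.0001  0.0007]
t 13.65 org [ 2.3 26.6  0.2] tip [   2.4 -103.4    0.2] Fbox [-0.6  0.6 -1.3] Tbox [ 0.25  0.14 -0.07] w 0.0162 dr to level [-0.0023  0.0001  0.0008]
t 13.75 org [ 2.2 25.5  0.2] tip [   2.3 -104.5    0.2] Fbox [-0.7  0.7 -1.6] Tbox [ 0.22  0.15 -0.05] w 0.0162 dr to level [-0.0024  0.      0.0009]
```

```bash
for i in 1; do python3 -m handwheel '[{"slide":[-0.001,0,0],"dr":[0,0,0]}]' >/dev/null; python3 st.py; python3 -m handwheel '[{"slide":[-0.001,0,0],"dr":[0,0,0]}]' >/dev/null; python3 st.py;python3 -m handwheel '[{"slide":[-0.0007,0,0],"dr":[0,0,0]}]' >/dev/null; python3 st.py; done
```

```text
t 13.85 org [ 2.2 24.5  0.2] tip [   2.4 -105.5    0.2] Fbox [-0.8  1.3 -1.9] Tbox [ 0.46  0.12 -0.05] w 0.016 dr to level [-0.0024 -0.      0.001 ]
t 13.95 org [ 2.3 24.2  0.2] tip [ 2.400e+00 -1.058e+02  1.000e-01] Fbox [-0.8  4.  -1.7] Tbox [ 0.9   0.22 -0.12] w 0.0159 dr to level [-0.0023 -0.0009  0.0014]
t 14.05 org [ 2.2 24.2  0.2] tip [ 2.400e+00 -1.058e+02 -1.000e-01] Fbox [-0.2  2.4 -0.4] Tbox [ 0.77  0.19 -0.12] w 0.0158 dr to level [-0.0025 -0.0018  0.0019]
```

```bash
python3 st.py; python3 - <<'E'
from h import *
from fit import W
p=np.load('box.npy')
im,m=snap('scene','s10.png')
x0,y0,f=278,225,12
a=cv2.resize(im[y0:y0+50,x0:x0+66,::-1].copy(),None,fx=f,fy=f,interpolation=cv2.INTER_CUBIC)
for r in (-5,5):
  for w in [(0,r),]:
    P=[proj(m,W(p,(-68,y,100+r)))  for y in (60,46,17,-17,-46,-60)]
    P=[tuple(int(t) for t in ((q-[x0,y0])+.5)*f) for q in P]
    for i in range(5): cv2.line(a,P[i],P[i+1],(0,0,255),1)
    for q in P: cv2.circle(a,q,3,(0,255,0),1)
cv2.imwrite('pics/z10.png',a)
E
```

```text
t 14.05 org [ 2.2 24.2  0.2] tip [ 2.400e+00 -1.058e+02 -1.000e-01] Fbox [-0.2  2.4 -0.4] Tbox [ 0.77  0.19 -0.12] w 0.0158 dr to level [-0.0025 -0.0018  0.0019]
```

View pics/z10.png

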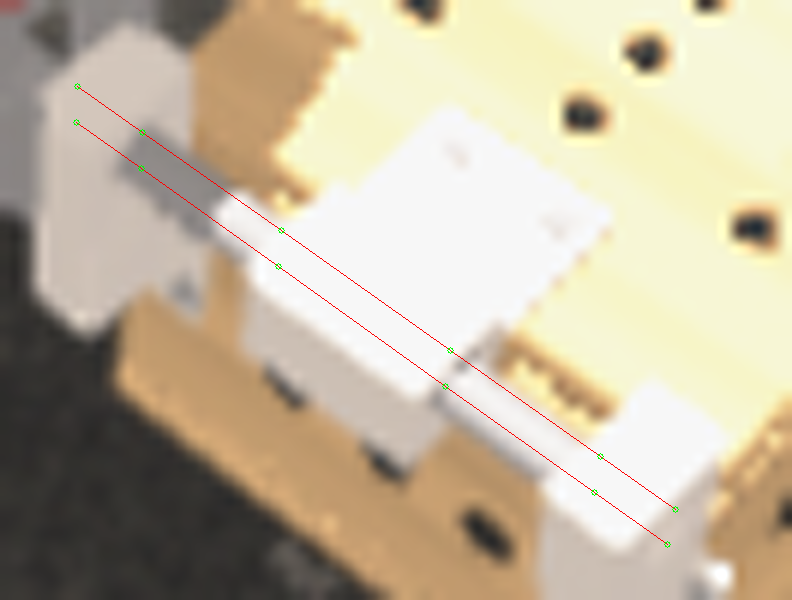

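```bash
python3 -m handwheel '[{"slide":[0.0015,0.0009,0.0009],"dr":[-0.002,-0.014,0.014]},{"slide":[-0.001,0,0],"dr":[0,0,0]},{"slide":[-0.001,0,0],"dr":[0,0,0]}]' >/dev/null; python3 st.py
```

```text
t 14.4 org [ 2.6 23.3 -0.3] tip [   0.9 -106.7    1.6] Fbox [-0.3  1.3 -0.3] Tbox [ 0.37  0.16 -0.03] w 0.016 dr to level [-0.0004  0.0146 -0.013 ]
```

```bash
python3 -m handwheel '[{"slide":[-0.001,0,0],"dr":[0,0,0]}]' >/dev/null; python3 st.py;python3 -m handwheel '[{"slide":[-0.001,0,0],"dr":[0,0,0]}]' >/dev/null; python3 st.py
```

```text
t 14.5 org [ 2.6 22.1 -0.3] tip [   0.9 -107.8    1.7] Fbox [-1.2  1.2 -0.7] Tbox [ 0.35  0.16 -0.01] w 0.0162 dr to level [-0.0004  0.0149 -0.0127]
t 14.6 org [ 2.6 20.9 -0.3] tip [   0.9 -109.1    1.7] Fbox [-1.   0.5 -1.5] Tbox [0.4  0.17 0.  ] w 0.016 dr to level [-0.0004  0.0152 -0.0128]
```

```bash
python3 -m handwheel '[{"slide":[-0.0015,0,0],"dr":[0,0,0]},{"slide":[-0.0015,0,0],"dr":[0,0,0]}]' >/dev/null; python3 st.py;python3 -m handwheel '[{"slide":[-0.0015,0,0],"dr":[0,0,0]},{"slide":[-0.0015,0,0],"dr":[0,0,0]}]' >/dev/null; python3 st.py;python3 -m handwheel '[{"slide":[-0.0015,0,0],"dr":[0,0,0]},{"slide":[-0.0015,0,0],"dr":[0,0,0]}]' >/dev/null; python3 st.py
```

```text
t 14.8 org [ 2.5 17.4 -0.2] tip [   0.8 -112.6    1.8] Fbox [-0.9  1.6 -1.3] Tbox [ 0.33  0.19 -0.05] w 0.016 dr to level [-0.0004  0.0153 -0.013 ]
t 15.0 org [ 2.5 13.8 -0.2] tip [   0.7 -116.1    1.8] Fbox [-1.6  1.  -1.2] Tbox [ 0.38  0.18 -0.01] w 0.0159 dr to level [-0.0004  0.0154 -0.0135]
t 15.2 org [ 2.4 10.5 -0.1] tip [   0.6 -119.5    1.9] Fbox [-1.3  1.  -1.8] Tbox [0.34 0.15 0.01] w 0.0163 dr to level [-0.0004  0.0154 -0.0135]
```

```bash
python3 -m handwheel '[{"slide":[-0.0015,0,0],"dr":[0,0,0]},{"slide":[-0.0015,0,0],"dr":[0,0,0]}]' >/dev/null; python3 st.py;python3 -m handwheel '[{"slide":[-0.0015,0,0],"dr":[0,0,0]},{"slide":[-0.001,0,0],"dr":[0,0,0]}]' >/dev/null; python3 st.py;python3 -m handwheel '[{"slide":[-0.001,0,0],"dr":[0,0,0]}]' >/dev/null; python3 st.py
```

```text
t 15.4 org [ 2.3  7.1 -0.1] tip [   0.6 -122.8    1.9] Fbox [-0.9 -0.3 -1.9] Tbox [0.32 0.21 0.01] w 0.0161 dr to level [-0.0005  0.0154 -0.0136]
t 15.6 org [ 2.3  4.2 -0. ] tip [   0.5 -125.7    2. ] Fbox [-0.9  0.9 -1.3] Tbox [0.31 0.15 0.03] w 0.0166 dr to level [-0.0005  0.0155 -0.0138]
t 15.7 org [ 2.2  3.1 -0. ] tip [   0.4 -126.8    2. ] Fbox [-0.2  1.5 -2.3] Tbox [ 0.37  0.19 -0.03] w 0.016 dr to level [-0.0006  0.0155 -0.0138]
```

```bash
python3 -m handwheel '[{"slide":[-0.001,0,0],"dr":[0,0,0]}]' >/dev/null; python3 st.py;python3 -m handwheel '[{"slide":[-0.001,0,0],"dr":[0,0,0]}]' >/dev/null; python3 st.py;python3 -m handwheel '[{"slide":[-0.001,0,0],"dr":[0,0,0]}]' >/dev/null; python3 st.py
```

```text
t 15.8 org [ 2.2  2.1 -0. ] tip [   0.4 -127.9    2. ] Fbox [ 0.1  1.1 -0.4] Tbox [0.39 0.12 0.02] w 0.0157 dr to level [-0.0005  0.0155 -0.0138]
t 15.9 org [ 2.2  1.  -0. ] tip [   0.4 -129.     2. ] Fbox [-1.3  0.7 -1.7] Tbox [ 0.33  0.15 -0.05] w 0.0162 dr to level [-0.0006  0.0155 -0.0138]
t 16.0 org [ 2.2  0.7 -0. ] tip [   0.4 -129.3    1.9] Fbox [-0.6  5.3 -1.3] Tbox [ 1.22  0.22 -0.07] w 0.0164 dr to level [-0.0006  0.0146 -0.0135]
```

```bash
python3 -m handwheel '[{"slide":[-0.001,0,0],"dr":[0,0,0]},{"slide":[-0.0005,0,0],"dr":[0,0,0]}]' >/dev/null; python3 st.py; python3 - <<'E'
from h import *
for n in ['scene','wrist']: snap(n,n+'11.png')
a=cv2.imread('pics/scene11.png')[190:280,260:350]; b=cv2.imread('pics/wrist11.png')[190:384,150:370]
cv2.imwrite('pics/z11.png',np.hstack([cv2.resize(a,(400,400),interpolation=cv2.INTER_CUBIC),cv2.copyMakeBorder(cv2.resize(b,(400,353),interpolation=cv2.INTER_CUBIC),0,47,0,0,cv2.BORDER_CONSTANT)]))
E
```

```text
t 16.2 org [ 2.2  0.7 -0.1] tip [   0.6 -129.3    1.6] Fbox [-0.2  2.  -1.6] Tbox [ 0.83  0.2  -0.12] w 0.0162 dr to level [-0.0006  0.0128 -0.0122]
```

View pics/z11.png

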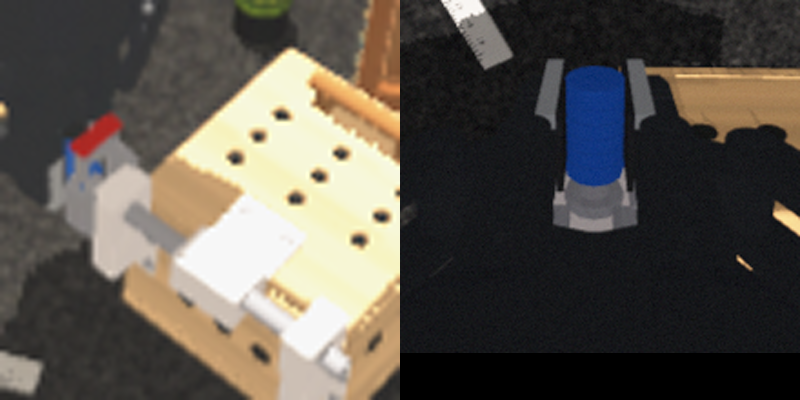

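```bash
python3 -m handwheel '[{"slide":[0,0,0],"dr":[0,0,0]},{"slide":[0,0,0],"dr":[0,0,0]}]' 0.45 20; python3 st.py; python3 -m handwheel '[{"slide":[0,0,0],"dr":[0,0,0]},{"slide":[0,0,0],"dr":[0,0,0]},{"slide":[0,0,0],"dr":[0,0,0]}]' 0 ; python3 st.py;python3 - <<'E'
from h import *
snap('wrist','w12.png')
E
```

```text
clock: 16.5
tool_pos: [0.4439, 0.2081, 0.0828]
tcp_rot: [1.871, 2.508, -0.012]
contact_force: [0.0, -0.4, 0.8]
width: 0.0237
t 16.5 org [ 3.1 -1.   0.3] tip [   1.5 -131.     2.2] Fbox [-0.1 -0.4  0.8] Tbox [ 0.01 -0.02 -0.04] w 0.0237 dr to level [ 0.0014  0.0148 -0.013 ]
clock: 16.8
tool_pos: [0.4455, 0.2064, 0.0832]
tcp_rot: [1.872, 2.504, -0.011]
contact_force: [0.0, 0.4, -0.9]
width: 0.0425
t 16.8 org [ 4.  -3.1  0.8] tip [   2.1 -133.1    3. ] Fbox [ 0.2  0.4 -0.9] Tbox [ 0.05  0.11 -0.02] w 0.0425 dr to level [ 0.0033  0.0168 -0.015 ]
```

View pics/w12.png

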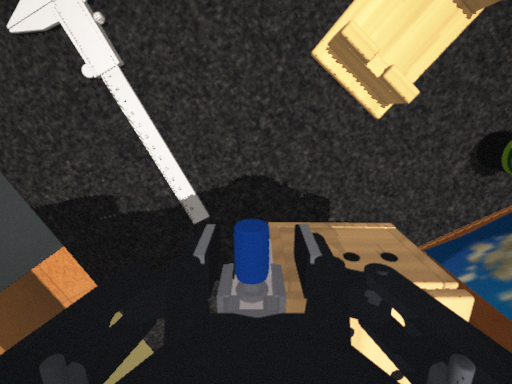

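```bash
python3 -m handwheel '[{"slide":[0.004,0,-0.005],"dr":[0.001,0.005,-0.005]},{"slide":[0.003,0,-0.015],"dr":[0.001,0.005,-0.005]},{"slide":[0,0,-0.025],"dr":[0.001,0.006,-0.005]},{"slide":[0,0,-0.025],"dr":[0,0,0]},{"slide":[0,0,-0.01],"dr":[0,0,0]}]' ; python3 st.py; python3 -m handwheel '[{"slide":[0,0,0],"dr":[0,0,0]},{"slide":[0,0,0],"dr":[0,0,0]},{"slide":[0,0,0],"dr":[0,0,0]}]' 1 20; python3 st.py;python3 - <<'E'
from h import *
for n in ['scene','wrist']: snap(n,n+'13.png')
a=cv2.imread('pics/scene13.png')[190:280,260:350]; b=cv2.imread('pics/wrist13.png')[190:384,150:370]
cv2.imwrite('pics/z13.png',np.hstack([cv2.resize(a,(400,400),interpolation=cv2.INTER_CUBIC),cv2.copyMakeBorder(cv2.resize(b,(400,353),interpolation=cv2.INTER_CUBIC),0,47,0,0,cv2.BORDER_CONSTANT)]))
E
```

```text
clock: 17.35
tool_pos: [0.4418, 0.214, 0.1651]
tcp_rot: [-1.859, -2.53, 0.005]
contact_force: [0.5, 0.0, -0.6]
width: 0.0429
t 17.35 org [ 3.4  5.  82.2] tip [   3.7 -125.    82.2] Fbox [ 0.5 -0.1 -0.6] Tbox [-0.01 -0.05  0.  ] w 0.0429 dr to level [-0.004   0.0001  0.002 ]
clock: 17.65
tool_pos: [0.4418, 0.2146, 0.1654]
tcp_rot: [-1.858, -2.531, 0.002]
contact_force: [-0.4, 0.4, -0.4]
width: 0.0009
t 17.65 org [ 3.6  5.5 82.5] tip [   4.  -124.5   82.4] Fbox [-0.2  0.5 -0.4] Tbox [0.03 0.03 0.05] w 0.0009 dr to level [-0.0024 -0.0007  0.0029]
```

View pics/z13.png

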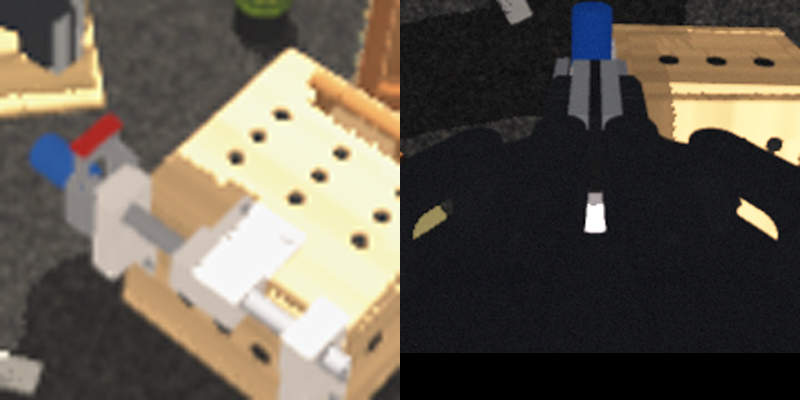

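```bash
python3 -m handwheel '[{"slide":[-0.009,-0.0005,0],"dr":[0,0,0.002]},{"slide":[-0.009,-0.0005,0],"dr":[0,0,0]},{"slide":[-0.008,0,0],"dr":[0,0,0]},{"slide":[0,0,0],"dr":[0,0,0]}]'; cat >> st.py <<'E'
print('TCP',(B.T@(np.array(s['tool_pos'])-M)*1000).round(1))
E
python3 st.py
```

```text
clock: 18.15
tool_pos: [0.4482, 0.1858, 0.1635]
tcp_rot: [-1.861, -2.527, 0.01]
contact_force: [0.3, 0.2, 0.5]
width: 0.0
t 18.15 org [  1.2 -23.8  80.6] tip [   1.1 -153.8   80.7] Fbox [0.3 0.1 0.5] Tbox [-0.01  0.    0.03] w 0.0 dr to level [-0.0068  0.0011 -0.0002]
TCP [ 1.   5.7 63.5]
```

```bash
python3 -m handwheel '[{"slide":[0.002,0.001,0.006],"dr":[-0.005,0.001,0]},{"slide":[0.001,0.001,0.006],"dr":[0,0,0]},{"slide":[0,0,0.003],"dr":[0,0,0]},{"slide":[0,0,0],"dr":[0,0,0]}]'; python3 st.py
```

```text
clock: 18.55
tool_pos: [0.4492, 0.1896, 0.1469]
tcp_rot: [-1.863, -2.528, 0.002]
contact_force: [-0.7, -0.3, 0.4]
width: 0.0004
t 18.55 org [  3.1 -20.6  64. ] tip [   3.  -150.6   63.9] Fbox [-0.7 -0.1  0.4] Tbox [ 0.   -0.02 -0.01] w 0.0004 dr to level [-0.0017 -0.0005 -0.0008]
TCP [ 3.1  9.  46.9]
```

```bash
python3 - <<'E'
from h import *
for n in ['scene','top']: snap(n,n+'14.png')
a=cv2.imread('pics/scene14.png')[190:280,260:350]; b=cv2.imread('pics/top14.png')[150:220,290:370]
cv2.imwrite('pics/z14.png',np.hstack([cv2.resize(a,(400,400),interpolation=cv2.INTER_CUBIC),cv2.copyMakeBorder(cv2.resize(b,(400,350),interpolation=cv2.INTER_CUBIC),0,50,0,0,cv2.BORDER_CONSTANT)]))
E
```

```text
(no output)
```

View pics/z14.png

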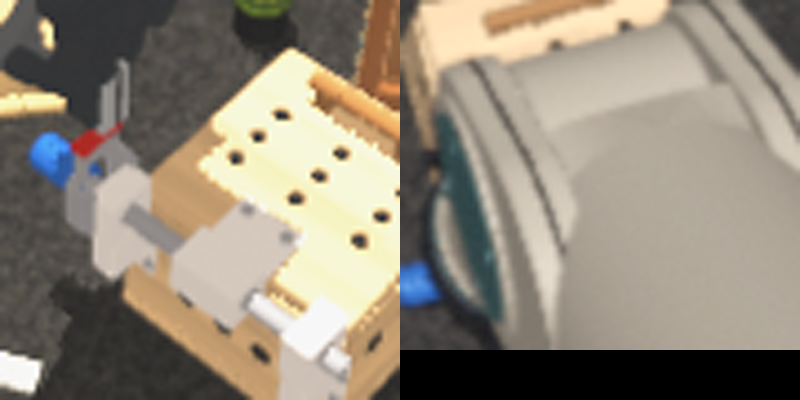

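```bash
python3 -m handwheel '[{"slide":[-0.0005,0,0.002],"dr":[0,0,0]},{"slide":[0,0,0.002],"dr":[0,0,0]},{"slide":[0,0,0.002],"dr":[0,0,0]}]'>/dev/null; python3 st.py; python3 -m handwheel '[{"slide":[0,0,0.0015],"dr":[0,0,0]},{"slide":[0,0,0.0015],"dr":[0,0,0]}]'>/dev/null; python3 st.py; python3 -m handwheel '[{"slide":[0,0,0.0015],"dr":[0,0,0]},{"slide":[0,0,0.0015],"dr":[0,0,0]}]'>/dev/null; python3 st.py
```

```text
t 18.95 org [  3.8 -20.8  58.5] tip [   3.8 -150.8   58.4] Fbox [-0.8  0.4  0.7] Tbox [0.04 0.04 0.02] w -0.0002 dr to level [ 0.0004 -0.0008 -0.0002]
TCP [ 3.8  8.8 41.4]
t 19.15 org [  3.9 -20.8  55.2] tip [   3.8 -150.8   55.1] Fbox [-0.   0.9 -0.3] Tbox [-0.02  0.1   0.  ] w -0.0002 dr to level [ 0.0004 -0.0008 -0.0001]
TCP [ 3.9  8.9 38.1]
t 19.35 org [  3.8 -20.7  52.2] tip [   3.8 -150.7   52.1] Fbox [-0.7 -0.2  2. ] Tbox [ 0.02  0.18 -0.  ] w 0.0002 dr to level [ 0.0004 -0.001  -0.0002]
TCP [ 3.8  8.9 35.1]
```

```bash
for k in 1; do python3 -m handwheel '[{"slide":[0,0,0.0015],"dr":[0,0,0]},{"slide":[0,0,0.0015],"dr":[0,0,0]}]'>/dev/null; python3 st.py; python3 -m handwheel '[{"slide":[0,0,0.0015],"dr":[0,0,0]},{"slide":[0,0,0.0015],"dr":[0,0,0]}]'>/dev/null; python3 st.py; python3 -m handwheel '[{"slide":[0,0,0.0015],"dr":[0,0,0]},{"slide":[0,0,0.0015],"dr":[0,0,0]}]'>/dev/null; python3 st.py; done
```

```text
t 19.55 org [  3.8 -20.7  49.2] tip [   3.8 -150.7   49. ] Fbox [-0.6 -0.2  3.3] Tbox [-0.02  0.13 -0.04] w -0.0001 dr to level [ 0.0005 -0.0011 -0.0002]
TCP [ 3.8  8.9 32.1]
t 19.75 org [  3.8 -20.7  46. ] tip [   3.8 -150.7   45.8] Fbox [0.4 0.1 2. ] Tbox [ 0.03  0.16 -0.01] w -0.0001 dr to level [ 0.0006 -0.0011 -0.0002]
TCP [ 3.8  8.9 28.9]
t 19.95 org [  3.8 -20.7  42.7] tip [   3.8 -150.7   42.6] Fbox [-0.5  0.3  2.6] Tbox [-0.01  0.17 -0.06] w 0.0 dr to level [ 0.0006 -0.0011 -0.0002]
TCP [ 3.8  8.9 25.7]
```

Sliding down with ~2.5 N, no jam at the collar.

```bash
for k in 1; do python3 -m handwheel '[{"slide":[0,0,0.0015],"dr":[0,0,0]}]'>/dev/null; python3 st.py; python3 -m handwheel '[{"slide":[0,0,0.001],"dr":[0,0,0]}]'>/dev/null; python3 st.py; python3 -m handwheel '[{"slide":[0,0,0.001],"dr":[0,0,0]}]'>/dev/null; python3 st.py; done
```

```text
t 20.05 org [  3.8 -20.7  41.1] tip [   3.8 -150.7   40.9] Fbox [-0.8  0.6  2.3] Tbox [ 0.01  0.11 -0.03] w -0.0 dr to level [ 0.0006 -0.0011 -0.0003]
TCP [ 3.8  8.9 24. ]
t 20.15 org [  3.8 -20.7  39.9] tip [   3.8 -150.7   39.8] Fbox [-1.3 -0.1  3.7] Tbox [0.07 0.09 0.  ] w -0.0003 dr to level [ 0.0005 -0.0011 -0.0003]
TCP [ 3.8  8.9 22.9]
t 20.25 org [  3.8 -20.6  38.9] tip [   3.7 -150.6   38.7] Fbox [-1.7  0.9 12.5] Tbox [0.18 0.58 0.01] w 0.0001 dr to level [ 0.0004 -0.0013 -0.0003]
TCP [ 3.8  9.  21.8]
```

```bash
python3 st.py; python3 -m handwheel '[{"slide":[0,0,-0.003],"dr":[0,0,0]},{"slide":[0,0,-0.01],"dr":[0,0,0]},{"slide":[0,0,-0.03],"dr":[0,0,0]},{"slide":[0,0,-0.03],"dr":[0,0,0]},{"slide":[0,0,-0.03],"dr":[0,0,0]}]'; python3 -m handwheel '[{"slide":[0.04,0,-0.02],"dr":[0,0,0]},{"slide":[0.045,0,-0.01],"dr":[0,0,0]},{"slide":[0.045,0,0],"dr":[0,0,0]},{"slide":[0.03,0,0],"dr":[0,0,0]},{"slide":[0,0,0],"dr":[0,0,0]}]'; python3 - <<'E'
from h import *
for n in ['scene','top']: snap(n,n+'15.png')
a=cv2.imread('pics/scene15.png')[180:290,245:375]; b=cv2.imread('pics/top15.png')[150:220,290:370]
cv2.imwrite('pics/z15.png',np.hstack([cv2.resize(a,(480,406),interpolation=cv2.INTER_CUBIC),cv2.copyMakeBorder(cv2.resize(b,(320,280),interpolation=cv2.INTER_CUBIC),0,126,0,0,cv2.BORDER_CONSTANT)]))
E
```

```text
t 20.25 org [  3.8 -20.6  38.9] tip [   3.7 -150.6   38.7] Fbox [-1.7  0.9 12.5] Tbox [0.18 0.58 0.01] w 0.0001 dr to level [ 0.0004 -0.0013 -0.0003]
TCP [ 3.8  9.  21.8]
clock: 20.75
tool_pos: [0.4475, 0.1883, 0.2256]
tcp_rot: [-1.861, -2.526, 0.012]
contact_force: [-0.0, -0.3, -0.1]
width: 0.0001
clock: 21.25
tool_pos: [0.4031, 0.3467, 0.2659]
tcp_rot: [1.872, 2.523, 0.012]
contact_force: [-0.2, 0.4, 0.6]
width: -0.0002
```

View pics/z15.png

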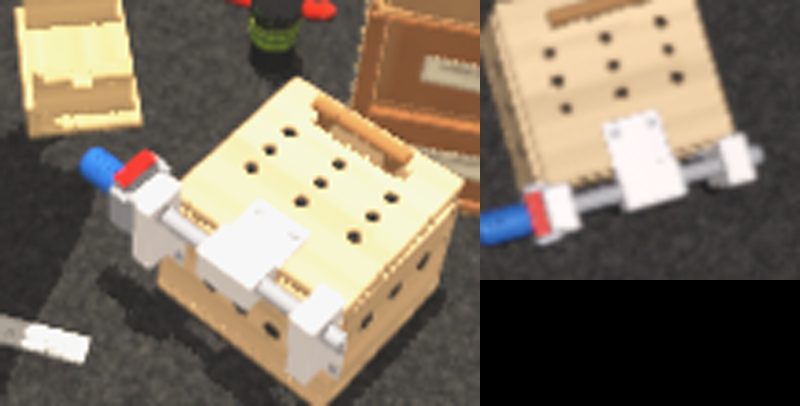

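View pics/scene15.png

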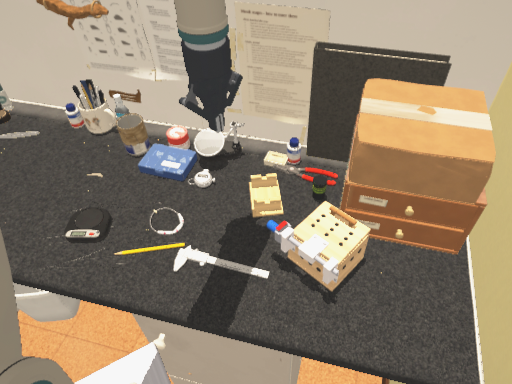

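```bash
python3 -c "
from bench import job
print(job.finish_job())"
```

```text
the job is handed in; nothing more can be done
None
```

The hinge pin is in and the keeper is down. I handed the job in at about 21 s of the 72 s allowed, and no verdict was returned.

**Pin:** I lifted it from the rack by its knob and passed it through the near ear. I dipped the nose to enter the lid's eye, then levelled it, which lifted the lid. The nose touched the far ear's face at about 4 N. After I shifted it roughly 1.5 mm in -x and 1.5 mm up, it went in. The collar stopped against the near ear at about 5 N.

**Keeper:** it slid down at about 2.5 N and stopped firmly with its top 21.8 mm above the hinge axis, where fully down is 22. The peak force was about 12.5 N, and I then backed off.

**Last checks:**
- The final pictures show the nose sticking out beyond the far ear, the lid shut, the red tab down on the guides and the bystanders apparently unmoved. The arm was well clear.
- The highest contact reading at any point was that 12.5 N, against the 20 N limit. Readings came only at the end of each call, so brief peaks in between would not show.
- The arm's own position readings disagreed with the cameras by about 2–3 mm sideways, within the calibration tolerance, so I relied on the cameras and on feel.
- The collar read 0.7 mm from home by the arm's position, within the 2 mm limit. The keeper going all the way down also indicates the collar was within 1.5 mm of home.
- I judged the lid's levelness and the stillness of the lid and pin only by eye.

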